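# Hang a pair of vials on the swing rack and keep it level

## Robot

A 6-joint arm with a two-finger parallel gripper is mounted at the origin on a cart in front of the work surface, level with it; the furniture and walls round the work are solid. World frame = base frame: x ahead of the robot, y to its left, z up, the work surface at z = 0. Lengths are in m, angles in rad, forces in N, time in s.
With the tool pointing down it reaches from about 0.3 to 0.775 m from the base axis. Payload 14.6 kg.
Tool frame: the origin (TCP) lies at the very end of the fingers, on their centre line; the grasp point (between the pads) lies 19 mm behind it; z points along the fingers, y is the direction in which the jaws open and shut (so a half turn about z gives the same grasp; the last joint's range is limited). The gripper opens to 94 mm and grips with 3 to 60 N. Pads are 16 mm wide; open, the fingers measure 119 mm over their backs; the gripper's body (75 mm by 177 mm) begins 78 mm behind the grasp point.
Start: joints at [1.164, 0.3, 1.521, -0, 1.321, -0.067], TCP at [0.183, 0.519, 0.205] pointing down, gripper open.
Joint ranges: [-3.03, 3.03], [-0.79, 2.21], [0.23, 2.52], [-1.04, 4.18], [0, 3.07], [-2.55, 2.55]. Speed limits (rad/s): [2.22, 2.22, 2.57, 3.14, 3.14, 3.14].

## Interface

Orientations are given as [roll, pitch, yaw] about the fixed x, y, z axes, in that order (R = Rz(yaw) Ry(pitch) Rx(roll)).
In Python, from station import ctrl, vision, ticket gives the robot as it stands.
- The arm moves only by the tool step_arm, never from a script. Its argument "steps" is a list of rows, each an object of numbers: "x", "y", "z": the shift along the tool's x, y, z in m; "ax", "ay", "az": the turn, a rotation vector about the tool's x, y, z in degrees; "claw": the finger opening in m, from 0 to 0.094. A call has 1 to 5 rows; each row shifts and turns the pose as measured when the row begins, along the tool's axes as they then stand; what a row does not reach is not made up. A row lasts 1/12 s, in which the tool goes at most 41.7 mm and 7.16 degrees, less where a joint would pass 70% of its speed; a pose out of reach is approached as far as the arm can. A call with a gripper value outside its range is refused whole. The fingers move at their own pace and stop on an object; "grip_force" is the grip in N (left out, the last holds). Time passes only in rows, so rows that do not move let the fingers close. It gives the time, the measured TCP pose, the force and the opening at its end, in the units of the state.
- ctrl.get_obs(): the state, without advancing time (a new reading comes with each control period).
- vision.camera(name): name is "side" or "top"; returns (picture, depth): 480x640x3 uint8, red, green, blue; 480x640 float32, m along the optical axis (not along the pixel's ray), 0 where there is no reading.
- vision.camera_params(name): a dict with "fov_y" (degrees; the focal length in pixels is half the picture's height over the tangent of half this angle, whatever the lens; pixels are square), "cx", "cy" (the principal point, pixels), "k1" (the pictures are not rectified: a ray, as slopes to the right and down, at radius r is drawn at 1 + k1 r^2 times it, then the intrinsics apply), "origin" and "attitude" of the camera in the world. Camera axes: x right, y up, looking along -z (the intrinsics and any distortion apply to the point x, -y, -z); pixel columns grow to the right and rows downward; lengths in m; the calibration is good to about 2 mm. A picture is of the moment at which its call begins. camera_params takes no time and is no camera call.
- ticket.hand_in(): hands the job in, once; it reports no verdict.
The state is a dict: "time_s": time; "qpos": joint angles; "joint_vel": joint speeds; "tau": joint torques, N m; "ee_pos": TCP position; "eef_rot": TCP orientation; "force": force on the tool from outside, world axes, zero at the start; "moment": the same for the moment, N m; "grip_width": finger opening in m.
Only numpy, scipy, OpenCV 4.12 (cv2) and the standard library are available. Lean on these libraries where they do the work, as an engineer would, in place of code of your own. Each camera call takes 0.05 s, during which the arm holds its last target.

## Task

Hang the two blue-collared vials by their collars in the two empty outer forks of the pivoting rack, one after the other, one on the left end and one on the right end, so that the bar swings back to level. Be gentle with the bar: do not press or knock it hard, keep the two orange-collared vials hanging in their inner forks, and leave the dish, flask and beaker where they are.

Things in the scene. Friction and masses are not known exactly. Their poses are not given: they have to be found in the camera images.
- stand: Fixed stand of the swing rack: grey base 120 x 150 mm, post, and at its top a level axle, 112 mm above the work surface, on which the bar pivots. Origin: on the work surface below the pivot. x: away from the forks' open ends (they open toward -x, roughly to the robot); y: along the level bar to the left; z up. Nothing of the rack stands higher than the bar, except the vials in it.
- bar (a joint): Tilt of the bar, rad: 0 level (as at the start), positive left (+y) end up, negative right end up; stops at +-0.38. Pendulum action brings it back to level. A vial on one outer fork alone tips it by about 0.2 rad (that fork sinks 20 to 35 mm, the opposite one rises as much); a push under 1 N on the raised end brings it level again.
- pivot (a point): Middle of the bar, on the pivot. The bar is aluminium, 336 mm long (y), 14 mm thick (x), its top 124 mm above the work surface when level, with a brass bob below its middle. Four dark steel forks stick out of its front, 65 and 140 mm to the left and to the right.
- fork_tip (a point): Tip of the left prong of the outer left fork; all forks are alike. Two level prongs 5 mm wide, 26 mm gap, tops 120 mm above the work surface when level, reaching 60 mm ahead of the bar's centre line. Prong ends turn up 4 mm, and the bar stands 4 mm above the prong tops: the collar lies between with 3 mm to spare each way. Bring a vial in from the front above the tips and lower it, or from above.
- fork_left (a point): Resting point of the outer left fork (+y end, empty at the start), 140 mm from the pivot along the bar: midway between the two prongs, level with the prong tops. Moves with the bar. A vial hangs here when its collar's underside lies on the prongs, centred on this point. x: from the fork's open front end towards the bar; y: along the bar to the left; z up.
- fork_right (a point): Resting point of the outer right fork (-y end, empty at the start), 140 mm from the pivot along the bar: midway between the two prongs, level with the prong tops. Moves with the bar. A vial hangs here when its collar's underside lies on the prongs, centred on this point. x: from the fork's open front end towards the bar; y: along the bar to the left; z up.
- fork_in_left (a point): Resting point of the inner left fork (occupied by hung_left), 65 mm from the pivot along the bar: midway between the two prongs, level with the prong tops. Moves with the bar. A vial hangs here when its collar's underside lies on the prongs, centred on this point. x: from the fork's open front end towards the bar; y: along the bar to the left; z up.
- fork_in_right (a point): Resting point of the inner right fork (occupied by hung_right), 65 mm from the pivot along the bar: midway between the two prongs, level with the prong tops. Moves with the bar. A vial hangs here when its collar's underside lies on the prongs, centred on this point. x: from the fork's open front end towards the bar; y: along the bar to the left; z up.
- vial_1: One of the two loose vials to hang; it stands upright on the work surface. Clear body 18 mm across; white cap 20 mm across, 66 to 77 mm above the underside; about 40 g. Flat blue collar fixed round it, 42 mm across, 4 mm thick, its underside 42 mm above the vial's. Pinch it by the cap, above the collar. Origin: centre of the vial's underside; z up along the vial.
- vial_1_collar (a point): Centre of the underside of the blue collar of vial_1, on the vial's axis.
- vial_2: One of the two loose vials to hang; it stands upright on the work surface. Clear body 18 mm across; white cap 20 mm across, 66 to 77 mm above the underside; about 40 g. Flat blue collar fixed round it, 42 mm across, 4 mm thick, its underside 42 mm above the vial's. Pinch it by the cap, above the collar. Origin: centre of the vial's underside; z up along the vial.
- vial_2_collar (a point): Centre of the underside of the blue collar of vial_2, on the vial's axis.
- hung_left: Vial that already hangs in the inner left fork; it must stay there. Clear body 18 mm across; white cap 20 mm across, 66 to 77 mm above the underside; about 40 g. Flat orange collar fixed round it, 42 mm across, 4 mm thick, its underside 42 mm above the vial's.  Origin: centre of the vial's underside; z up along the vial.
- hung_left_collar (a point): Centre of the underside of the orange collar of hung_left.
- hung_right: Vial that already hangs in the inner right fork; it must stay there. Clear body 18 mm across; white cap 20 mm across, 66 to 77 mm above the underside; about 40 g. Flat orange collar fixed round it, 42 mm across, 4 mm thick, its underside 42 mm above the vial's.  Origin: centre of the vial's underside; z up along the vial.
- hung_right_collar (a point): Centre of the underside of the orange collar of hung_right.
- watch_dish: Low clear glass dish, 74 mm across, 12 mm high, a bystander lying in front of the rack. Origin: centre of its underside.
- flask: Small round glass flask with a blue stopper, 55 mm across, 71 mm high, a bystander. Origin: centre of its underside.
- beaker: Clear plastic beaker, 82 mm across, 97 mm high, a bystander. Origin: centre of its underside.

How it is judged:
By the outcome, as a careful person would: the job done as asked, in the order asked, and still so for the second after the job is handed in, with the robot touching nothing.
It also fails if it takes over 48 s, if anything falls off the work surface, if the arm or the gripper's body presses on something with over 40 N, if the wrist force passes 120 N, or if a joint passes its speed limit or range.

## Working session

There is one attempt and no reset: what is moved stays moved. The work goes in short steps, Python scripts to look and compute and a tool call to move; the robot and the scene stay as the last step left them, time stands still between calls to the robot, and variables do not carry over. Pictures are saved under pics/ and viewed, and the job is handed in when it is done.

Besides the shell and the picture viewer there is one more tool, called after ">>>" in YAML: its name, and indented under it one key for each argument. step_arm: Moves the arm, as the interface text tells. Its arguments: {"type":"object","properties":{"steps":{"type":"array"},"grip_force":{"type":"number"}},"required":["steps"]}

```bash
ls; mkdir -p pics
python3 - <<'E'
from station import ctrl,vision
import cv2,numpy as np
print(ctrl.get_obs())
for n in("side","top"):
    p,d=vision.camera(n); print(n,vision.camera_params(n))
    cv2.imwrite(f"pics/{n}0.png",p[...,::-1]); np.savez(f"pics/{n}0.npz",p=p,d=d)
E
```

```text
pics
{'time_s': 0.0, 'qpos': array([ 1.16438594e+00,  3.00499229e-01,  1.52159145e+00, -1.62462806e-05,
        1.32066826e+00, -6.66174491e-02]), 'joint_vel': array([ 5.39045862e-05, -1.64876273e-03, -1.42832118e-03,  1.59205904e-05,
        1.32950522e-03, -1.64467610e-04]), 'tau': array([ 6.75143256e-04, -5.31804836e+01, -3.52735126e+01,  7.08563067e-02,
        2.44116521e-02, -6.48323976e-05]), 'ee_pos': array([0.18322348, 0.51830835, 0.20486651]), 'eef_rot': array([-3.14042791e+00, -6.19363752e-05,  2.80180371e+00]), 'force': array([0.01897408, 0.61493224, 0.50655276]), 'moment': array([-0.0620303 ,  0.00952291,  0.01073218]), 'grip_width': 0.09418125637487784}
side {'fov_y': 56.97228436120722, 'cx': 319.0976293546153, 'cy': 242.03381624052318, 'k1': 0.020179295080887862, 'origin': array([ 0.53757797, -0.96702652,  0.76125094]), 'attitude': array([ 0.97583054,  0.00369084, -0.02035171])}
top {'fov_y': 42.709362984704796, 'cx': 328.22425875872807, 'cy': 242.46532170890333, 'k1': -0.13047571230497737, 'origin': array([ 0.44416227, -0.01595424,  1.56947618]), 'attitude': array([ 0.06390133,  0.01984109, -1.55396621])}
```

View pics/side0.png

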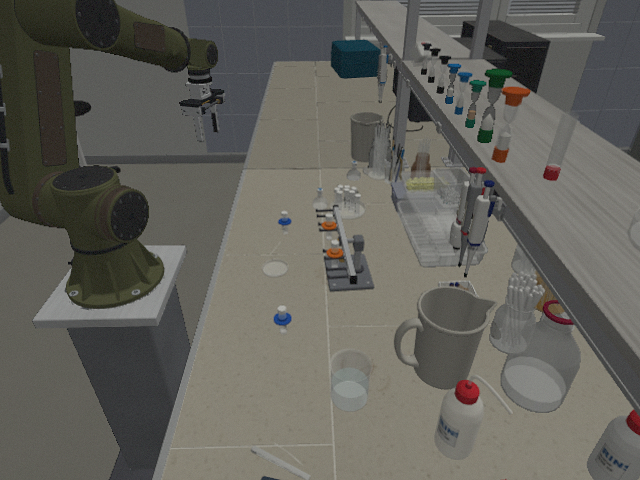

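View pics/top0.png

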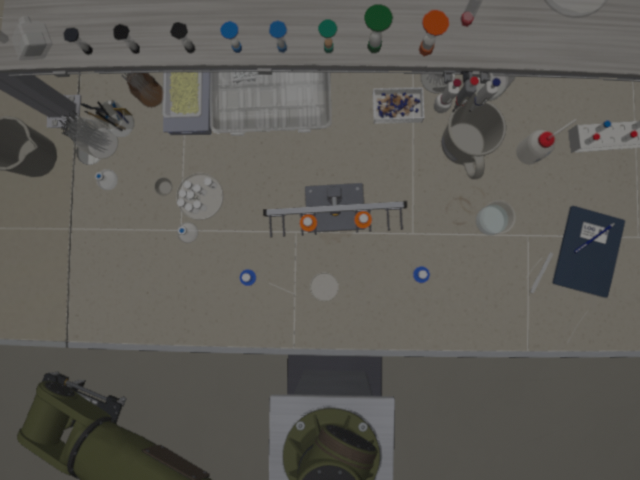

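```bash
cat > h.py <<'E'
import numpy as np,cv2
from scipy.spatial.transform import Rotation as Ro
from scipy.optimize import brentq
from station import ctrl,vision
def cam(n):
    c=vision.camera_params(n);f=240/np.tan(np.radians(c['fov_y'])/2)
    return c,f,Ro.from_euler('xyz',c['attitude']).as_matrix()
def ray(n,u,v):
    c,f,R=cam(n);a=np.array([(u-c['cx'])/f,(v-c['cy'])/f]);s=a.copy()
    for _ in range(30): s=a/(1+c['k1']*(s@s))
    d=R@np.array([s[0],-s[1],-1]);return np.array(c['origin']),d
def onz(n,u,v,z):
    o,d=ray(n,u,v);return o+d*(z-o[2])/d[2]
def proj(n,P):
    c,f,R=cam(n);q=R.T@(np.array(P)-c['origin']);s=np.array([q[0],-q[1]])/-q[2]
    s=s*(1+c['k1']*(s@s));return s*f+[c['cx'],c['cy']]
def tri(u1,u2):
    o1,d1=ray('top',*u1);o2,d2=ray('side',*u2)
    A=np.stack([d1,-d2],1);t=np.linalg.lstsq(A,o2-o1,rcond=None)[0]
    p,q=o1+t[0]*d1,o2+t[1]*d2;return (p+q)/2,np.linalg.norm(p-q)
def blobs(p,lo,hi,amin=15):
    h=cv2.cvtColor(p,cv2.COLOR_RGB2HSV);m=cv2.inRange(h,np.array(lo),np.array(hi))
    n,l,s,c=cv2.connectedComponentsWithStats(m)
    return [(c[i].round(1),s[i]) for i in range(1,n) if s[i][4]>=amin],m
BLUE=((105,130,60),(130,255,255))
ORANGE=((5,150,100),(20,255,255))
def snap(n,tag,crop=None,k=4):
    p,d=vision.camera(n);np.savez(f"pics/{tag}.npz",p=p,d=d)
    if crop: x,y,X,Y=crop;q=cv2.resize(p[y:Y,x:X],None,fx=k,fy=k,interpolation=cv2.INTER_CUBIC)
    else:q=p
    cv2.imwrite(f"pics/{tag}.png",q[...,::-1]);return p,d
E
python3 - <<'E'
from h import *
for n in("side","top"):
    z=np.load(f"pics/{n}0.npz");p=z['p'];d=z['d']
    for nm,C in(("blue",BLUE),("or",ORANGE)):
        for c,s in blobs(p,*C)[0]: print(n,nm,c,s,onz(n,*c,.046 if nm=='blue' else .124).round(4))
t=np.load("pics/top0.npz")['p'];cv2.imwrite("pics/tc.png",cv2.resize(t[180:330,170:370+0],None,fx=4,fy=4,interpolation=2)[...,::-1])
cv2.imwrite("pics/tc2.png",cv2.resize(t[180:330,250:450],None,fx=4,fy=4,interpolation=2)[...,::-1])
t=np.load("pics/side0.npz")['p'];cv2.imwrite("pics/sc.png",cv2.resize(t[180:340,255:405],None,fx=5,fy=3.75,interpolation=2)[...,::-1])
E
```

```text
side blue [489.2 182.6] [485 181   9   5  32] [1.1719 0.4529 0.046 ]
side blue [284.4 221.4] [279 218  12   7  59] [0.4512 0.2066 0.046 ]
side blue [282.1 319.3] [274 313  17  12 131] [ 0.4652 -0.2242  0.046 ]
side or [516.   90.2] [503  87  27   8 157] [1.5907 1.3355 0.124 ]
side or [328.6 225.4] [322 222  14   8  80] [0.5819 0.0545 0.124 ]
side or [334.5 253.2] [327 249  16   9 104] [ 0.5915 -0.0759  0.124 ]
top blue [495.9  81.9] [494  80   5   5  24] [ 0.9607 -0.4075  0.046 ]
top blue [607.3 227.5] [605 226   6   5  15] [ 0.5903 -0.6927  0.046 ]
top blue [590.1 240.3] [586 236  11   8  20] [ 0.5569 -0.6465  0.046 ]
top blue [419.9 274.3] [414 267  15  15 107] [ 0.4656 -0.2128  0.046 ]
top blue [248.4 277. ] [240 270  15  15 106] [0.4518 0.2134 0.046 ]
top or [435.4  22.2] [423  10  26  25 487] [ 1.0835 -0.2404  0.124 ]
top or [362.1 220. ] [355 212  16  16 142] [ 0.5906 -0.0649  0.124 ]
top or [308.3 223. ] [300 215  17  16 144] [0.5816 0.0622 0.124 ]
```

View pics/tc2.png

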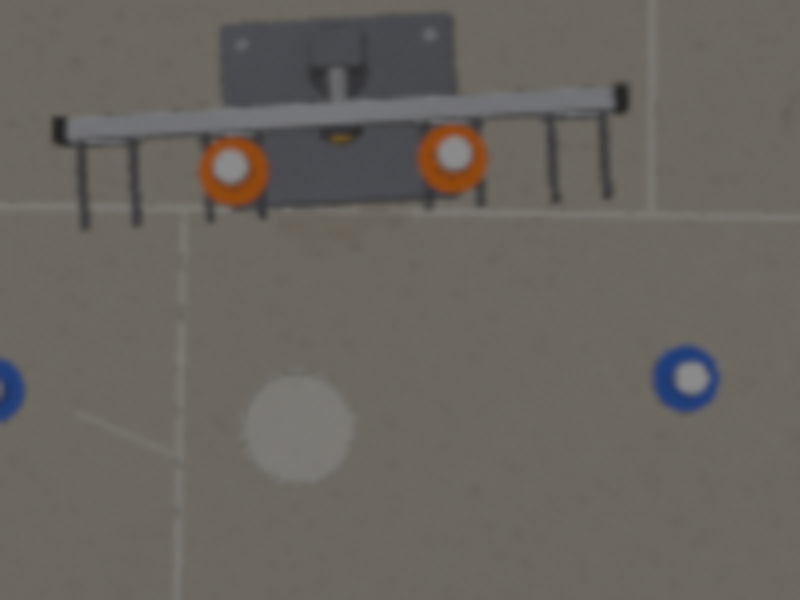

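View pics/sc.png

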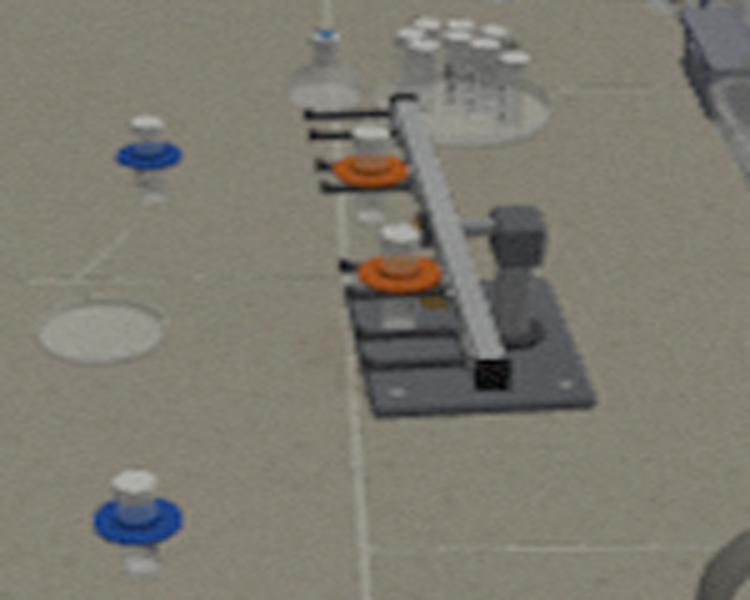

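Run:
```python
from h import *
t=np.load("pics/top0.npz");p=t['p'];d=t['d']
def P(x,y,z): return onz('top',250+x/4,180+y/4,z)
L,R=P(60,130,.124),P(621,97,.124); c=(L+R)/2; yv=(L-R)[:2];print("bar",L,R,np.linalg.norm(yv),c)
yv/=np.linalg.norm(yv);xv=np.array([yv[1],-yv[0]]);psi=np.arctan2(xv[1],xv[0]);print("psi",psi,np.degrees(psi))
# prong tips (tip front ends)
for q in [(85,229),(137,225),(557,202),(608,198)]:
    w=P(*q,.122)[:2]-c[:2];print("tip",w@xv,w@yv)
m=blobs(p,*ORANGE)[1];mb=blobs(p,*BLUE)[1]
hs=cv2.cvtColor(p,cv2.COLOR_RGB2HSV)
for nm,mm,z in(("o",m,.124),("b",mb,.046)):
    for cc in cv2.findContours(mm,cv2.RETR_EXTERNAL,2)[0]:
        (u,v),r=cv2.minEnclosingCircle(cc)
        if 6<r<11 and v>150:
            u,v=u,v;w=onz('top',u,v,z);M=cv2.moments(cv2.convexHull(cc));w2=onz('top',M['m10']/M['m00'],M['m01']/M['m00'],z)
            # cap
            sub=np.zeros(mm.shape,np.uint8);cv2.circle(sub,(int(round(u)),int(round(v))),int(r)+1,255,-1)
            wm=((hs[...,1]<60)&(hs[...,2]>165)&(sub>0)).astype(np.uint8);Mc=cv2.moments(wm,True)
            wc=onz('top',Mc['m10']/Mc['m00'],Mc['m01']/Mc['m00'],z+.031)
            e=w2[:2]-c[:2];print(nm,r,"collar",w[:2].round(4),w2[:2].round(4),"cap",wc[:2].round(4),Mc['m00'],"stand",e@xv,e@yv)
for u,v in((300,66),(300,40),(300,250),(450,60)): 
    o,dd=ray('top',u,v);C,f,Rm=cam('top');print(u,v,d[v,u],o+dd*d[v,u])
```

```text
bar [0.60518629 0.16574296 0.124     ] [ 0.62975147 -0.16673473  0.124     ] 0.3333839482555636 [ 6.17468879e-01 -4.95883980e-04  1.24000000e-01]
psi 0.07375116933929281 4.225630737296118
tip -0.05961568398997844 0.15498044018709461
tip -0.0590525046287829 0.12397919700937265
tip -0.059937419933230554 -0.12495200340101871
tip -0.05931934560910922 -0.15524583031859118Traceback (most recent call last):
  File "<stdin>", line 19, in <module>
ZeroDivisionError: float division by zero
```

```bash
cat > vials.py <<'E'
from h import *
c0=np.array([.6175,-.0005]);psi=.0738;xv=np.array([np.cos(psi),np.sin(psi)]);yv=np.array([-xv[1],xv[0]])
def vials(p,col,z,dz=.031):
    out=[];hs=cv2.cvtColor(p,cv2.COLOR_RGB2HSV)
    for cc in cv2.findContours(blobs(p,*col)[1],cv2.RETR_EXTERNAL,2)[0]:
        (u,v),r=cv2.minEnclosingCircle(cc)
        if 6<r<12 and v>150:
            M=cv2.moments(cv2.convexHull(cc));w=onz('top',M['m10']/M['m00'],M['m01']/M['m00'],z)[:2]
            sub=np.zeros(hs.shape[:2],np.uint8);cv2.circle(sub,(int(round(u)),int(round(v))),int(r),255,-1)
            wm=((hs[...,1]<70)&(hs[...,2]>140)&(sub>0)).astype(np.uint8);Mc=cv2.moments(wm,True)
            wc=onz('top',Mc['m10']/Mc['m00'],Mc['m01']/Mc['m00'],z+dz)[:2] if Mc['m00'] else w*np.nan
            e=w-c0;ec=wc-c0
            out.append(w);print("px",round(u,1),round(v,1),"r",round(r,1),"collar",w.round(4),"cap",wc.round(4),Mc['m00'],"stand",round(e@xv,4),round(e@yv,4),"capstand",round(ec@xv,4),round(ec@yv,4))
    return out
E
python3 - <<'E'
from vials import *
t=np.load("pics/top0.npz");p=t['p'];d=t['d']
vials(p,ORANGE,.124);vials(p,BLUE,.046)
for u,v in((300,66),(300,40),(300,250),(450,60)):
    o,dd=ray('top',u,v);print(u,v,d[v,u],o+dd*d[v,u])
E
```

```text
px 308.0 222.4 r 8.4 collar [0.5829 0.063 ] cap [nan nan] 0.0 stand -0.0298 0.0659 capstand nan nan
px 362.9 219.0 r 8.5 collar [ 0.5923 -0.066 ] cap [nan nan] 0.0 stand -0.03 -0.0635 capstand nan nan
px 247.4 277.0 r 7.5 collar [0.4518 0.2163] cap [nan nan] 0.0 stand -0.1493 0.2284 capstand nan nan
px 420.9 274.4 r 7.7 collar [ 0.4659 -0.2155] cap [nan nan] 0.0 stand -0.167 -0.2032 capstand nan nan
300 66 1.1888375 [0.86367173 0.0694956  0.40646534]
300 40 1.1802995 [0.91254701 0.06988989 0.41814204]
300 250 1.5684804 [0.52335465 0.08859852 0.00470685]
450 60 1.1747872 [ 0.8773432  -0.22298855  0.41529933]
```

```bash
python3 - <<'E'
from h import *
p=np.load("pics/top0.npz")['p'];hs=cv2.cvtColor(p,cv2.COLOR_RGB2HSV)
print(p[272:282,242:254].max(2)); print(hs[272:282,242:254,1])
E
sed -i 's/hs\[...,1\]<70)&(hs\[...,2\]>140/hs[...,1]<90)\&(hs[...,2]>115/' vials.py
python3 - <<'E'
from vials import *
p=np.load("pics/top0.npz")['p']
vials(p,ORANGE,.124);vials(p,BLUE,.046)
E
```

```text
[[116 118 118 119 118 115 115 115 117 118 117 114]
 [118 121 122 122 119 115 113 110 114 116 117 117]
 [121 127 129 132 130 128 117 108 109 112 116 117]
 [123 132 136 137 137 136 129 114 106 110 113 116]
 [127 135 139 139 138 138 137 123 104 106 106 114]
 [132 137 138 138 138 138 137 124 100 101 104 114]
 [129 136 138 138 138 138 133 117  97  99 106 115]
 [123 132 135 136 136 135 124 104  95  97 107 115]
 [120 125 127 128 128 124 110  99  99 102 113 117]
 [118 118 118 117 112 107 101 101 104 112 117 115]]
[[141 164 156 141 140 153 169 180 179 179 168 136]
 [153 126  88  67  64  75 104 146 172 180 181 166]
 [116  58  22  12  10  12  26  80 150 173 178 179]
 [ 68  17   4   0   2   0   4  27 103 169 176 178]
 [ 40   6   2   2   0   0   2   6  64 154 173 179]
 [ 25   4   2   0   0   0   2   2  51 144 169 179]
 [ 32   4   0   0   0   0   0   7  63 147 166 175]
 [ 68  19   4   0   2   2   4  27  99 158 172 175]
 [121  57  24  12  10  14  25  82 144 170 176 174]
 [162 130  93  61  55  69  98 139 169 175 179 169]]
px 308.0 222.4 r 8.4 collar [0.5829 0.063 ] cap [0.5827 0.0636] 62.0 stand -0.0298 0.0659 capstand -0.03 0.0665
px 362.9 219.0 r 8.5 collar [ 0.5923 -0.066 ] cap [ 0.5927 -0.0664] 60.0 stand -0.03 -0.0635 capstand -0.0296 -0.0639
px 247.4 277.0 r 7.5 collar [0.4518 0.2163] cap [0.452  0.2164] 53.0 stand -0.1493 0.2284 capstand -0.149 0.2285
px 420.9 274.4 r 7.7 collar [ 0.4659 -0.2155] cap [ 0.4665 -0.215 ] 58.0 stand -0.167 -0.2032 capstand -0.1664 -0.2028
```

Create go.py:
```python
import sys,numpy as np
from h import *
def rel(x,y,z,yaw=np.pi+.0738):
    o=ctrl.get_obs();R=Ro.from_euler('xyz',o['eef_rot'])
    T=Ro.from_euler('xyz',[np.pi,0,yaw])
    print("t",round(o['time_s'],2),"pos",o['ee_pos'].round(4),"F",o['force'].round(2),"w",round(o['grip_width'],4))
    print("shift mm",(1000*R.inv().apply(np.array([x,y,z])-o['ee_pos'])).round(1),"turn deg",np.degrees((R.inv()*T).as_rotvec()).round(2))
if __name__=="__main__": rel(*map(float,sys.argv[1:4]))
```

```text
(no output)
```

>>> step_arm:
  steps:
    - {"az": -6, "claw": 0.06}
    - {"az": -6}
    - {"az": -6}
    - {"az": -5.7}

```text
validation failed for argument at $.st...
```

```bash
python3 go.py .452 .2163 .11
```

```text
t 0.1 pos [0.1832 0.5183 0.2049] F [-0.97 -0.09 -0.04] w 0.0938
shift mm [-354.1 -195.1   95.1] turn deg [-6.00e-02 -2.00e-02 -2.37e+01]
```

>>> step_arm:
  steps:
    - {"x": 0, "y": 0, "z": 0, "ax": 0, "ay": 0, "az": -6, "claw": 0.06}
    - {"x": 0, "y": 0, "z": 0, "ax": 0, "ay": 0, "az": -6, "claw": 0.06}
    - {"x": 0, "y": 0, "z": 0, "ax": 0, "ay": 0, "az": -6, "claw": 0.06}
    - {"x": 0, "y": 0, "z": 0, "ax": 0, "ay": 0, "az": -5.7, "claw": 0.06}
  grip_force: 12

```text
time_s: 0.43
ee_pos: [0.183, 0.5178, 0.2035]
eef_rot: [-3.138, -0.002, -3.055]
force: [0.1, 0.3, -0.5]
grip_width: 0.0708
```

```bash
python3 go.py .452 .2163 .11
```

```text
t 0.43 pos [0.183  0.5178 0.2035] F [ 0.07  0.34 -0.52] w 0.0708
shift mm [-242.  -323.3   94.2] turn deg [-0.2  -0.1   0.75]
```

>>> step_arm:
  steps:
    - {"x": -0.024, "y": -0.032, "z": 0, "ax": 0, "ay": 0, "az": 0.7, "claw": 0.06}
    - {"x": -0.024, "y": -0.032, "z": 0, "ax": 0, "ay": 0, "az": 0, "claw": 0.06}
    - {"x": -0.024, "y": -0.032, "z": 0, "ax": 0, "ay": 0, "az": 0, "claw": 0.06}
    - {"x": -0.024, "y": -0.032, "z": 0, "ax": 0, "ay": 0, "az": 0, "claw": 0.06}
    - {"x": -0.024, "y": -0.032, "z": 0, "ax": 0, "ay": 0, "az": 0, "claw": 0.06}

```text
time_s: 0.85
ee_pos: [0.3153, 0.3664, 0.2014]
eef_rot: [-3.136, -0.005, -3.049]
force: [1.1, 0.1, -0.1]
grip_width: 0.0603
```

>>> step_arm:
  steps:
    - {"x": -0.024, "y": -0.032, "z": 0, "ax": 0, "ay": 0, "az": 0, "claw": 0.06}
    - {"x": -0.024, "y": -0.032, "z": 0, "ax": 0, "ay": 0, "az": 0, "claw": 0.06}
    - {"x": -0.024, "y": -0.032, "z": 0, "ax": 0, "ay": 0, "az": 0, "claw": 0.06}
    - {"x": -0.024, "y": -0.032, "z": 0.01, "ax": 0, "ay": 0, "az": 0, "claw": 0.06}

```text
time_s: 1.18
ee_pos: [0.4255, 0.2422, 0.193]
eef_rot: [-3.136, -0.003, -3.048]
force: [0.2, 1.4, 0.7]
grip_width: 0.0606
```

```bash
python3 go.py .452 .2163 .11
```

```text
t 1.18 pos [0.4255 0.2422 0.193 ] F [0.24 1.37 0.72] w 0.0606
shift mm [-24.2 -27.8  83. ] turn deg [-0.3  -0.18  1.15]
```

>>> step_arm:
  steps:
    - {"x": -0.014, "y": -0.016, "z": 0.025, "ax": -0.3, "ay": -0.2, "az": 1.1, "claw": 0.06}
    - {"x": -0.01, "y": -0.012, "z": 0.025, "ax": 0, "ay": 0, "az": 0, "claw": 0.06}
    - {"x": 0, "y": 0, "z": 0.03, "ax": 0, "ay": 0, "az": 0, "claw": 0.06}
    - {"x": 0, "y": 0, "z": 0, "ax": 0, "ay": 0, "az": 0, "claw": 0.06}

```text
time_s: 1.52
ee_pos: [0.4569, 0.2081, 0.1093]
eef_rot: [-3.141, 0.002, -3.076]
force: [-1.2, -0.6, -0.7]
grip_width: 0.0601
```

Run:
```python
from go import *
rel(.452,.2163,.0535)
snap('side','s1',(200,140,400,290),4);snap('top','t1',(180,200,330,330),4)
```

```text
t 1.52 pos [0.4569 0.2081 0.1093] F [-1.24 -0.56 -0.69] w 0.0601
shift mm [ 4.4  8.6 55.8] turn deg [-0.01  0.09 -0.49]
```

View pics/s1.png

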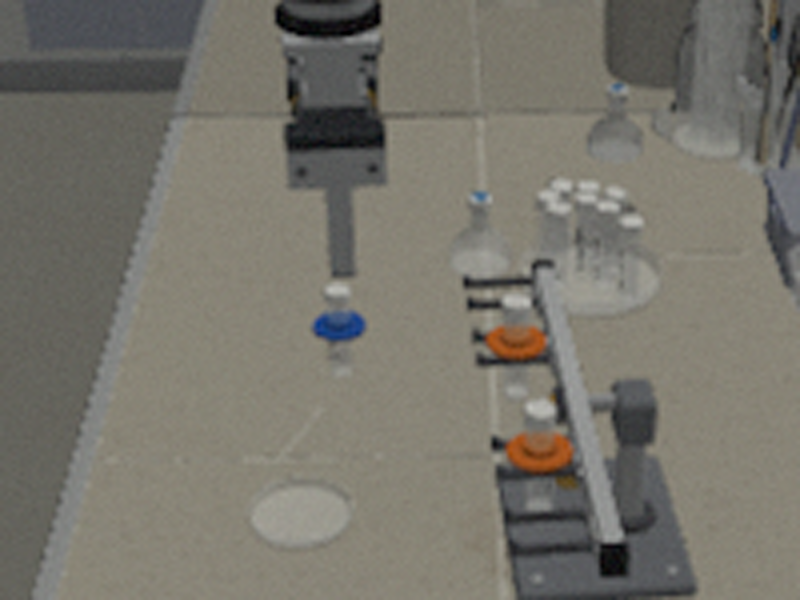

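>>> step_arm:
  steps:
    - {"x": 0.0044, "y": 0.0086, "z": 0, "ax": 0, "ay": 0, "az": -0.5, "claw": 0.06}
    - {"x": 0, "y": 0, "z": 0, "ax": 0, "ay": 0, "az": 0, "claw": 0.06}
    - {"x": 0, "y": 0, "z": 0, "ax": 0, "ay": 0, "az": 0, "claw": 0.06}

```text
time_s: 1.87
ee_pos: [0.454, 0.2208, 0.1191]
eef_rot: [3.138, 0.013, -3.063]
force: [0.2, -0.9, 0.1]
grip_width: 0.0598
```

```bash
python3 go.py .452 .2163 .0535
```

```text
t 1.87 pos [0.454  0.2208 0.1191] F [ 0.18 -0.94  0.11] w 0.0598
shift mm [ 3.2 -4.5 65.5] turn deg [0.19 0.74 0.27]
```

>>> step_arm:
  steps:
    - {"x": 0, "y": 0, "z": 0, "ax": 0, "ay": 0, "az": 0, "claw": 0.06}
    - {"x": 0, "y": 0, "z": 0, "ax": 0, "ay": 0, "az": 0, "claw": 0.06}

```text
time_s: 2.03
ee_pos: [0.4542, 0.2222, 0.1212]
eef_rot: [3.137, 0.016, -3.061]
force: [0.8, 0.8, -0.6]
grip_width: 0.0598
```

```bash
python3 go.py .452 .2163 .0535; python3 -c "
from h import *
o=ctrl.get_obs();print(o['joint_vel'],o['qpos'])"
```

```text
t 2.03 pos [0.4542 0.2222 0.1212] F [ 0.76  0.79 -0.65] w 0.0598
shift mm [ 3.7 -6.  67.7] turn deg [0.25 0.92 0.4 ]
[ 0.00997917 -0.01603294 -0.00864801  0.00095312  0.00613822  0.00183898] [ 3.82819095e-01  2.81686810e-01  1.75313230e+00 -6.83642790e-04
  1.09012127e+00 -1.26841340e+00]
```

>>> step_arm:
  steps:
    - {"x": 0.0037, "y": -0.006, "z": 0.015, "ax": 0.25, "ay": 0.9, "az": 0.4, "claw": 0.06}
    - {"x": 0, "y": 0, "z": 0.012, "ax": 0, "ay": 0, "az": 0, "claw": 0.06}
    - {"x": 0, "y": 0, "z": 0.008, "ax": 0, "ay": 0, "az": 0, "claw": 0.06}

```text
time_s: 2.28
ee_pos: [0.4518, 0.2161, 0.0864]
eef_rot: [3.141, 0.003, -3.068]
force: [0.3, -0.1, -0.1]
grip_width: 0.0596
```

```bash
python3 go.py .452 .2163 .0535
```

```text
t 2.28 pos [0.4518 0.2161 0.0864] F [ 0.35 -0.08 -0.07] w 0.0596
shift mm [-0.1  0.1 32.9] turn deg [0.06 0.2  0.01]
```

>>> step_arm:
  steps:
    - {"x": 0, "y": 0, "z": 0.01, "ax": 0.05, "ay": 0.2, "az": 0, "claw": 0.06}
    - {"x": 0, "y": 0, "z": 0.008, "ax": 0, "ay": 0, "az": 0, "claw": 0.06}
    - {"x": 0, "y": 0, "z": 0.005, "ax": 0, "ay": 0, "az": 0, "claw": 0.06}
    - {"x": 0, "y": 0, "z": 0.002, "ax": 0, "ay": 0, "az": 0, "claw": 0.06}

```text
time_s: 2.62
ee_pos: [0.4505, 0.215, 0.0563]
eef_rot: [-3.14, -0.005, -3.069]
force: [0.0, -0.8, 0.8]
grip_width: 0.0602
```

```bash
python3 go.py .452 .2163 .0535
```

```text
t 2.62 pos [0.4505 0.215  0.0563] F [ 0.05 -0.79  0.82] w 0.0602
shift mm [-1.6  1.2  2.8] turn deg [-0.08 -0.3  -0.05]
```

>>> step_arm:
  steps:
    - {"x": -0.0016, "y": 0.0012, "z": 0.002, "ax": -0.1, "ay": -0.3, "az": 0, "claw": 0.05}
    - {"x": 0, "y": 0, "z": 0, "ax": 0, "ay": 0, "az": 0, "claw": 0.04}
    - {"x": 0, "y": 0, "z": 0, "ax": 0, "ay": 0, "az": 0, "claw": 0.035}

```text
time_s: 2.87
ee_pos: [0.4521, 0.2163, 0.0536]
eef_rot: [3.141, -0.0, -3.069]
force: [0.5, 0.1, -0.0]
grip_width: 0.0431
```

Run:
```python
from go import *
rel(.452,.2163,.0535)
snap('side','s2',(240,180,320,240),10);snap('top','t2',(180,200,330,330),4)
```

```text
t 2.87 pos [0.4521 0.2163 0.0536] F [ 0.5   0.07 -0.02] w 0.0431
shift mm [ 0.1 -0.   0.1] turn deg [ 0.02 -0.01 -0.05]
```

View pics/s2.png

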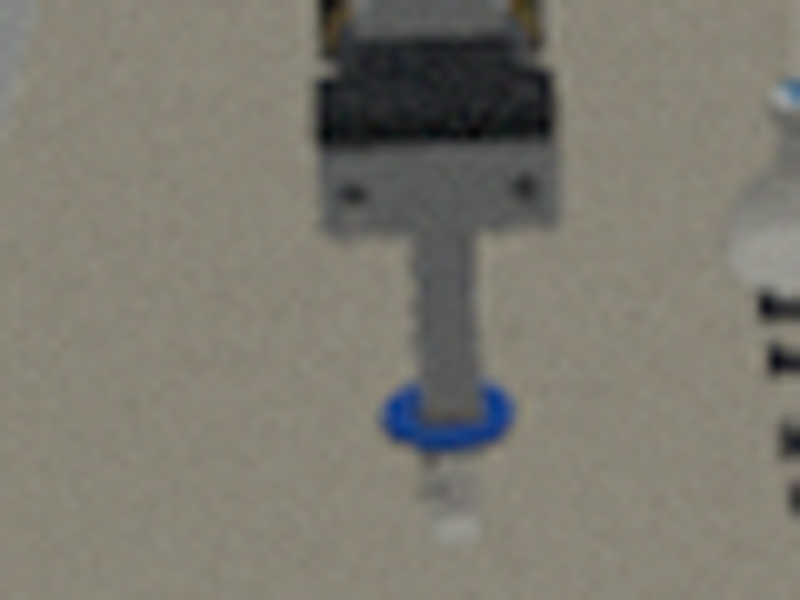

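The finger (437,330 → 450,415) stands centred over the blue collar (448,415) with the fingertip just above it. Closing.

>>> step_arm:
  steps:
    - {"x": 0, "y": 0, "z": 0, "ax": 0, "ay": 0, "az": 0, "claw": 0.026}
    - {"x": 0, "y": 0, "z": 0, "ax": 0, "ay": 0, "az": 0, "claw": 0.022}
    - {"x": 0, "y": 0, "z": 0, "ax": 0, "ay": 0, "az": 0, "claw": 0.015}
    - {"x": 0, "y": 0, "z": 0, "ax": 0, "ay": 0, "az": 0, "claw": 0.015}
    - {"x": 0, "y": 0, "z": 0, "ax": 0, "ay": 0, "az": 0, "claw": 0.015}
  grip_force: 12

```text
time_s: 3.38
ee_pos: [0.4526, 0.2166, 0.0548]
eef_rot: [3.141, 0.002, -3.069]
force: [-0.2, 0.5, -0.8]
grip_width: 0.0193
```

```bash
python3 go.py .452 .2163 .0535
```

```text
t 3.38 pos [0.4526 0.2166 0.0548] F [-0.17  0.49 -0.8 ] w 0.0193
shift mm [ 0.6 -0.2  1.3] turn deg [ 0.05  0.11 -0.05]
```

>>> step_arm:
  steps:
    - {"x": 0, "y": 0, "z": -0.01, "ax": 0, "ay": 0, "az": 0, "claw": 0.015}
    - {"x": 0, "y": 0, "z": -0.025, "ax": 0, "ay": 0, "az": 0, "claw": 0.015}
    - {"x": 0, "y": 0, "z": -0.035, "ax": 0, "ay": 0, "az": 0, "claw": 0.015}
    - {"x": 0, "y": 0, "z": -0.035, "ax": 0, "ay": 0, "az": 0, "claw": 0.015}
    - {"x": 0, "y": 0, "z": -0.02, "ax": 0, "ay": 0, "az": 0, "claw": 0.015}

```text
time_s: 3.8
ee_pos: [0.4498, 0.2154, 0.1827]
eef_rot: [-3.14, -0.007, -3.069]
force: [-0.5, -0.3, 0.3]
grip_width: 0.0194
```

>>> step_arm:
  steps:
    - {"x": 0, "y": 0, "z": -0.01, "ax": 0, "ay": 0, "az": 0, "claw": 0.015}
    - {"x": 0, "y": 0, "z": 0, "ax": 0, "ay": 0, "az": 0, "claw": 0.015}

```text
time_s: 3.97
ee_pos: [0.4511, 0.216, 0.1997]
eef_rot: [3.141, 0.001, -3.069]
force: [-0.4, -0.5, 0.0]
grip_width: 0.019
```

```bash
python3 go.py .5773 .1369 .2
```

```text
t 3.97 pos [0.4511 0.216  0.1997] F [-0.35 -0.54  0.04] w 0.019
shift mm [-120.1  -88.    -0.3] turn deg [ 0.03  0.04 -0.05]
```

>>> step_arm:
  steps:
    - {"x": -0.015, "y": -0.011, "z": 0, "ax": 0, "ay": 0, "az": 0, "claw": 0.015}
    - {"x": -0.022, "y": -0.016, "z": 0, "ax": 0, "ay": 0, "az": 0, "claw": 0.015}
    - {"x": -0.022, "y": -0.016, "z": 0, "ax": 0, "ay": 0, "az": 0, "claw": 0.015}
    - {"x": -0.022, "y": -0.016, "z": 0, "ax": 0, "ay": 0, "az": 0, "claw": 0.015}
    - {"x": -0.015, "y": -0.011, "z": 0, "ax": 0, "ay": 0, "az": 0, "claw": 0.015}

```text
time_s: 4.38
ee_pos: [0.5529, 0.1527, 0.2008]
eef_rot: [3.14, 0.002, -3.064]
force: [0.1, 0.3, 0.3]
grip_width: 0.0192
```

>>> step_arm:
  steps:
    - {"x": -0.007, "y": -0.005, "z": 0, "ax": 0, "ay": 0, "az": 0, "claw": 0.015}
    - {"x": 0, "y": 0, "z": 0, "ax": 0, "ay": 0, "az": 0, "claw": 0.015}
    - {"x": 0, "y": 0, "z": 0, "ax": 0, "ay": 0, "az": 0, "claw": 0.015}

```text
time_s: 4.63
ee_pos: [0.5615, 0.146, 0.1984]
eef_rot: [3.141, -0.002, -3.067]
force: [-1.0, 1.7, -0.2]
grip_width: 0.0191
```

```bash
python3 go.py .5773 .1369 .2
```

```text
t 4.63 pos [0.5615 0.146  0.1984] F [-0.97  1.69 -0.22] w 0.0191
shift mm [-15.  -10.3  -1.7] turn deg [ 0.06 -0.09  0.06]
```

>>> step_arm:
  steps:
    - {"x": -0.007, "y": -0.005, "z": -0.001, "ax": 0, "ay": 0, "az": 0, "claw": 0.015}
    - {"x": -0.005, "y": -0.0035, "z": 0, "ax": 0, "ay": 0, "az": 0, "claw": 0.015}
    - {"x": -0.002, "y": -0.0015, "z": 0, "ax": 0, "ay": 0, "az": 0, "claw": 0.015}
    - {"x": 0, "y": 0, "z": 0, "ax": 0, "ay": 0, "az": 0, "claw": 0.015}

```text
time_s: 4.97
ee_pos: [0.5755, 0.1383, 0.1996]
eef_rot: [3.14, -0.002, -3.064]
force: [0.2, 0.4, -1.9]
grip_width: 0.0189
```

Run:
```python
from go import *
rel(.5773,.1369,.2)
p,d=snap('side','s3',(250,140,400,260),5);q,_=snap('top','t3',(230,180,380,290),5)
print(blobs(p,*BLUE)[0]);print(blobs(q,*BLUE)[0])
```

```text
t 4.97 pos [0.5755 0.1383 0.1996] F [ 0.24  0.39 -1.91] w 0.0189
shift mm [-1.7 -1.6 -0.4] turn deg [ 0.06 -0.12  0.21]
[(array([489.1, 182.6]), array([485, 181,   9,   5,  32], dtype=int32)), (array([324.3, 190.8]), array([318, 188,  14,   6,  60], dtype=int32)), (array([282.1, 319.4]), array([274, 313,  17,  12, 128], dtype=int32))]
[(array([496.,  82.]), array([494,  80,   5,   5,  23], dtype=int32)), (array([607.3, 227.5]), array([605, 226,   6,   5,  15], dtype=int32)), (array([590. , 240.5]), array([586, 236,  11,   8,  22], dtype=int32)), (array([419.9, 274.2]), array([414, 267,  15,  15, 103], dtype=int32))]
```

View pics/s3.png

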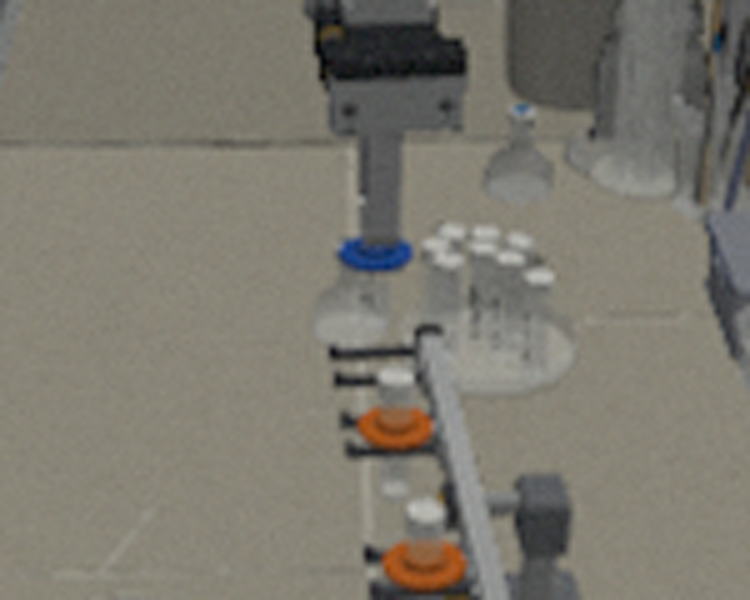

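View pics/t3.png

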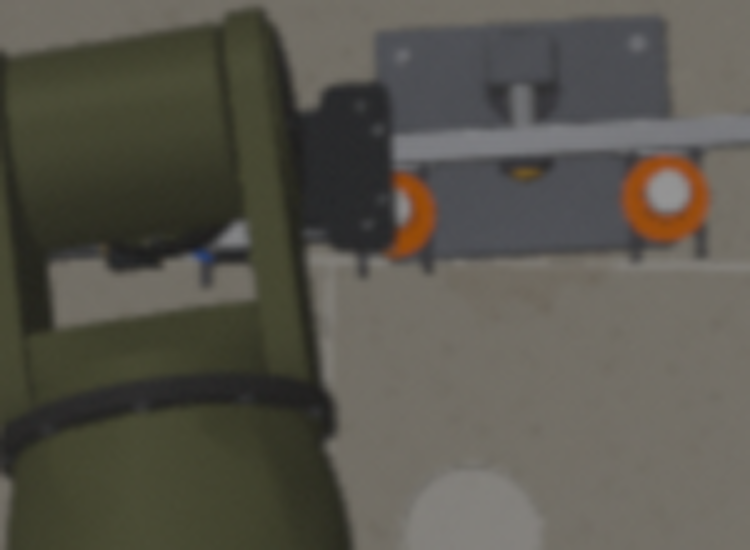

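Run:
```python
from h import *
print("vial now",proj('side',(.5755,.1383,.1892)), "seen ~324.5,190.5")
print("vial start",proj('side',(.452,.2163,.044)),"seen 284.4 221.4")
print("orange L",proj('side',(.5829,.063,.122)),"seen 328.6 225.4")
print("orange R",proj('side',(.5923,-.066,.122)),"seen 334.5 253.2")
# prong tips pred
c0=np.array([.6175,-.0005]);psi=.0738;xv=np.array([np.cos(psi),np.sin(psi)]);yv=np.array([-xv[1],xv[0]])
for s in(.1555,.1245): 
  w=c0-.06*xv+s*yv;print("tip",(proj('side',(*w,.122))-[250,140])*5)
```

```text
vial now [325.3706126  189.75288318] seen ~324.5,190.5
vial start [284.81554948 220.31531476] seen 284.4 221.4
orange L [328.84632045 224.37695032] seen 328.6 225.4
orange R [334.59893173 251.54457888] seen 334.5 253.2
tip [325.22813066 343.57405993]
tip [329.94094531 370.59055566]
```

>>> step_arm:
  steps:
    - {"x": -0.0017, "y": -0.0016, "z": 0, "ax": 0, "ay": -0.1, "az": 0.2, "claw": 0.015}
    - {"x": 0, "y": 0, "z": 0, "ax": 0, "ay": 0, "az": 0, "claw": 0.015}
    - {"x": 0, "y": 0, "z": 0, "ax": 0, "ay": 0, "az": 0, "claw": 0.015}

```text
time_s: 5.32
ee_pos: [0.5768, 0.1374, 0.1998]
eef_rot: [3.14, -0.0, -3.067]
force: [1.2, -0.3, -1.0]
grip_width: 0.0191
```

```bash
cat > edge.py <<'E'
from vials import *
def soft(p,col,box):
    x,y,X,Y=box;a=p[y:Y,x:X].astype(float)
    if col=='b': s=a[...,2]-a[...,0]
    else: s=a[...,0]-a[...,2]
    s=s-np.median(s); s/=np.sort(s.ravel())[-15:].mean()
    return np.clip(s,0,1)
def span(p,col,box):
    s=soft(p,col,box);s=cv2.resize(s,None,fx=8,fy=8,interpolation=cv2.INTER_CUBIC)
    m=(s>.5).astype(np.uint8)
    n,l,st,c=cv2.connectedComponentsWithStats(m);i=1+np.argmax(st[1:,4]);x,y,w,h,_=st[i]
    f=lambda v:(v+.5)/8-.5
    return np.array([f(x+(w-1)/2)+box[0],f(y+(h-1)/2)+box[1],w/8,h/8])
E
python3 - <<'E'
from edge import *
from go import rel
rel(.5773,.1369,.2)
p,d=snap('side','s4',(250,140,400,260),5)
o=ctrl.get_obs()['ee_pos']
p0=np.load('pics/side0.npz')['p']
def rp(n,P,s): print(n,"pred",proj('side',P).round(2),"seen",s.round(2))
rp("held",(o[0],o[1],o[2]-.0105),span(p,'b',(310,180,340,202)))
rp("start",(.452,.2163,.044),span(p0,'b',(270,208,300,234)))
rp("start2",(.4662,-.2153,.044),span(p0,'b',(265,305,300,335)))
rp("oL",(.5829,.063,.122),span(p,'o',(315,215,345,235)))
rp("oR",(.5923,-.066,.122),span(p,'o',(320,242,350,262)))
E
```

```text
t 5.32 pos [0.5768 0.1374 0.1998] F [ 1.19 -0.34 -0.96] w 0.0191
shift mm [-0.4 -0.5 -0.2] turn deg [ 0.07 -0.    0.02]
held pred [325.87 189.86] seen [325.31 190.5   14.38   6.25]
start pred [284.82 220.32] seen [284.38 221.06  12.75   6.88]
start2 pred [282.76 317.21] seen [282.06 318.5   17.62  12.25]
oL pred [328.85 224.38] seen [328.44 225.19  14.88   7.88]
oR pred [334.6  251.54] seen [334.38 252.75  16.5    9.25]
```

>>> step_arm:
  steps:
    - {"x": -0.0004, "y": -0.0005, "z": 0.006, "ax": 0, "ay": 0, "az": 0, "claw": 0.015}
    - {"x": 0, "y": 0, "z": 0.006, "ax": 0, "ay": 0, "az": 0, "claw": 0.015}
    - {"x": 0, "y": 0, "z": 0.005, "ax": 0, "ay": 0, "az": 0, "claw": 0.015}
    - {"x": 0, "y": 0, "z": 0.003, "ax": 0, "ay": 0, "az": 0, "claw": 0.015}

```text
time_s: 5.7
ee_pos: [0.5773, 0.137, 0.1783]
eef_rot: [3.14, 0.001, -3.067]
force: [0.1, 0.8, 0.3]
grip_width: 0.0191
```

```bash
python3 go.py .5773 .1369 .135
```

```text
t 5.7 pos [0.5773 0.137  0.1783] F [0.1  0.84 0.25] w 0.0191
shift mm [ 0.  -0.2 43.3] turn deg [0.08 0.04 0.03]
```

>>> step_arm:
  steps:
    - {"x": 0, "y": 0, "z": 0.006, "ax": 0.1, "ay": 0, "az": 0, "claw": 0.015}
    - {"x": 0, "y": 0, "z": 0.006, "ax": 0, "ay": 0, "az": 0, "claw": 0.015}
    - {"x": 0, "y": 0, "z": 0.006, "ax": 0, "ay": 0, "az": 0, "claw": 0.015}
    - {"x": 0, "y": 0, "z": 0.005, "ax": 0, "ay": 0, "az": 0, "claw": 0.015}
    - {"x": 0, "y": 0, "z": 0.003, "ax": 0, "ay": 0, "az": 0, "claw": 0.015}

```text
time_s: 6.12
ee_pos: [0.5769, 0.137, 0.1485]
eef_rot: [-3.141, -0.001, -3.067]
force: [0.3, -0.1, -0.4]
grip_width: 0.0189
```

Run:
```python
from edge import *
from go import rel
rel(.5773,.1369,.135)
p,d=snap('side','s5',(285,170,375,240),8)
```

```text
t 6.12 pos [0.5769 0.137  0.1485] F [ 0.35 -0.14 -0.44] w 0.0189
shift mm [-0.4 -0.1 13.5] turn deg [-0.04 -0.05  0.04]
```

View pics/s5.png

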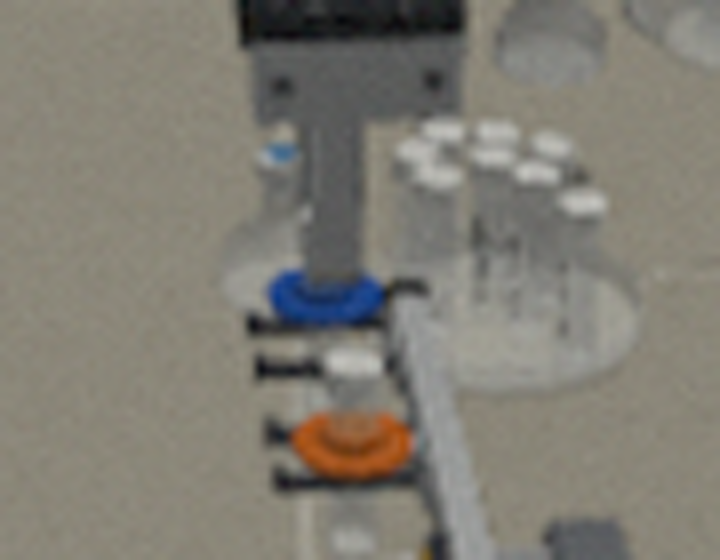

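>>> step_arm:
  steps:
    - {"x": -0.0004, "y": 0, "z": 0.004, "ax": 0, "ay": 0, "az": 0, "claw": 0.015}
    - {"x": 0, "y": 0, "z": 0.004, "ax": 0, "ay": 0, "az": 0, "claw": 0.015}
    - {"x": 0, "y": 0, "z": 0.004, "ax": 0, "ay": 0, "az": 0, "claw": 0.015}
    - {"x": 0, "y": 0, "z": 0.003, "ax": 0, "ay": 0, "az": 0, "claw": 0.015}
    - {"x": 0, "y": 0, "z": 0.002, "ax": 0, "ay": 0, "az": 0, "claw": 0.015}

```text
time_s: 6.58
ee_pos: [0.5774, 0.137, 0.1299]
eef_rot: [-3.141, -0.0, -3.067]
force: [0.1, 0.6, -0.3]
grip_width: 0.0188
```

Run:
```python
from edge import *
from go import rel
rel(.5773,.1369,.135)
p,d=snap('side','s6',(285,170,405,270),6)
```

```text
t 6.58 pos [0.5774 0.137  0.1299] F [ 0.14  0.55 -0.3 ] w 0.0188
shift mm [ 0.1 -0.1 -5.1] turn deg [-0.04 -0.03  0.03]
```

View pics/s6.png

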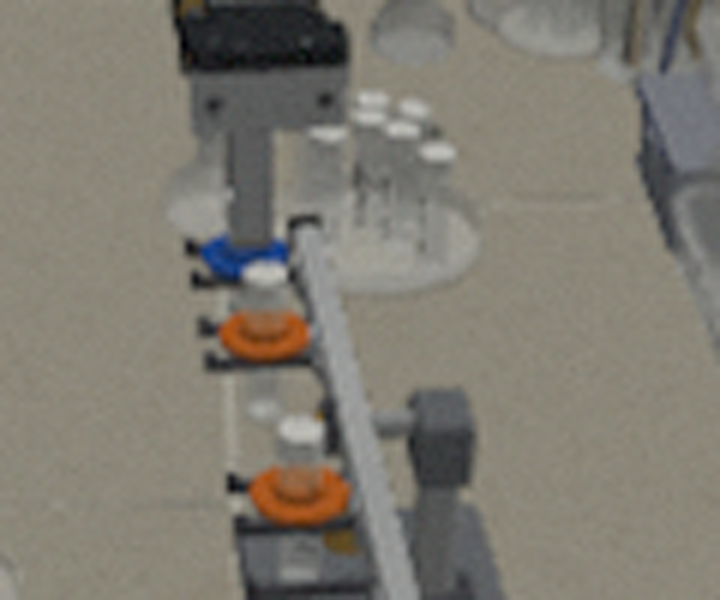

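>>> step_arm:
  steps:
    - {"x": 0, "y": 0, "z": 0.003, "ax": 0, "ay": 0, "az": 0, "claw": 0.015}
    - {"x": 0, "y": 0, "z": 0.003, "ax": 0, "ay": 0, "az": 0, "claw": 0.015}
    - {"x": 0, "y": 0, "z": 0.003, "ax": 0, "ay": 0, "az": 0, "claw": 0.015}
    - {"x": 0, "y": 0, "z": 0.003, "ax": 0, "ay": 0, "az": 0, "claw": 0.015}
    - {"x": 0, "y": 0, "z": 0.002, "ax": 0, "ay": 0, "az": 0, "claw": 0.015}

```text
time_s: 7.05
ee_pos: [0.5776, 0.137, 0.1149]
eef_rot: [-3.141, 0.0, -3.067]
force: [0.2, -0.7, 0.4]
grip_width: 0.0194
```

Run:
```python
from edge import *
from go import rel
rel(.5773,.1369,.135)
p,d=snap('side','s7',(285,170,405,270),6)
```

```text
t 7.05 pos [0.5776 0.137  0.1149] F [ 0.17 -0.7   0.42] w 0.0194
shift mm [  0.3  -0.1 -20.1] turn deg [-0.04  0.01  0.04]
```

View pics/s7.png

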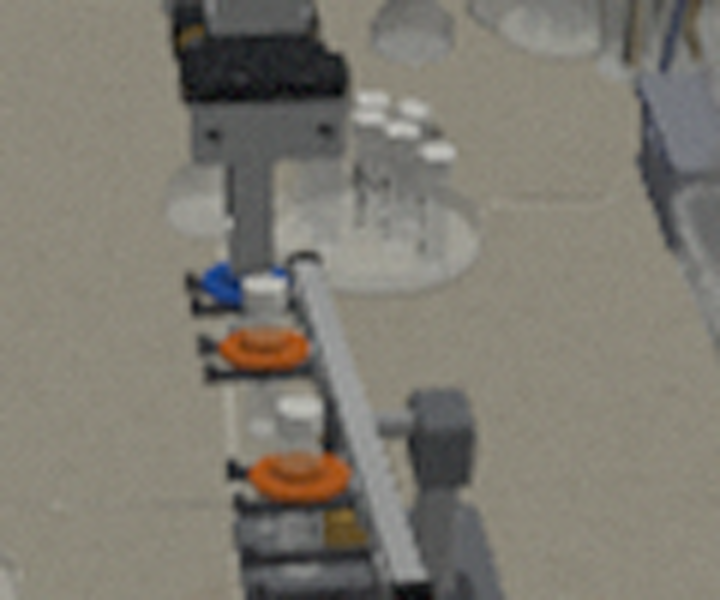

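>>> step_arm:
  steps:
    - {"x": 0, "y": 0, "z": 0.002, "ax": 0, "ay": 0, "az": 0, "claw": 0.015}
    - {"x": 0, "y": 0, "z": 0.002, "ax": 0, "ay": 0, "az": 0, "claw": 0.015}
    - {"x": 0, "y": 0, "z": 0.002, "ax": 0, "ay": 0, "az": 0, "claw": 0.015}
    - {"x": 0, "y": 0, "z": 0, "ax": 0, "ay": 0, "az": 0, "claw": 0.015}

```text
time_s: 7.43
ee_pos: [0.5775, 0.1369, 0.1079]
eef_rot: [-3.141, -0.0, -3.067]
force: [-0.1, 0.2, 0.2]
grip_width: 0.0193
```

Run:
```python
from edge import *
from go import rel
rel(.5773,.1369,.135)
p,d=snap('side','s8',(285,180,375,250),8)
```

```text
t 7.43 pos [0.5775 0.1369 0.1079] F [-0.13  0.16  0.17] w 0.0193
shift mm [  0.2  -0.  -27.1] turn deg [-0.05 -0.01  0.03]
```

View pics/s8.png

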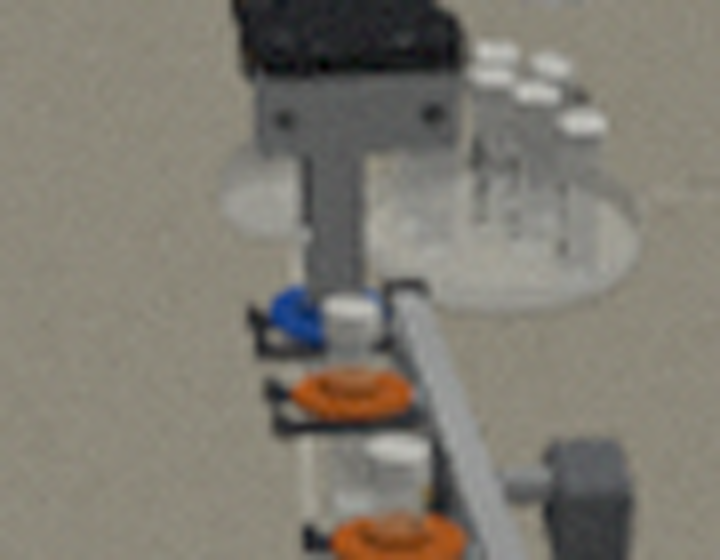

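>>> step_arm:
  steps:
    - {"x": 0, "y": 0, "z": 0, "ax": 0, "ay": 0, "az": 0, "claw": 0.022}
    - {"x": 0, "y": 0, "z": 0, "ax": 0, "ay": 0, "az": 0, "claw": 0.026}
    - {"x": 0, "y": 0, "z": 0, "ax": 0, "ay": 0, "az": 0, "claw": 0.032}
    - {"x": 0, "y": 0, "z": 0, "ax": 0, "ay": 0, "az": 0, "claw": 0.044}
    - {"x": 0, "y": 0, "z": 0, "ax": 0, "ay": 0, "az": 0, "claw": 0.05}

```text
time_s: 7.9
ee_pos: [0.5778, 0.1371, 0.1085]
eef_rot: [-3.141, 0.001, -3.067]
force: [-0.3, -0.0, -0.2]
grip_width: 0.0419
```

Run:
```python
from edge import *
from go import rel
rel(.5773,.1369,.135)
p,d=snap('side','s9',(285,180,375,250),8)
```

```text
t 7.9 pos [0.5778 0.1371 0.1085] F [-0.31 -0.   -0.24] w 0.0419
shift mm [  0.5  -0.1 -26.5] turn deg [-0.03  0.04  0.03]
```

View pics/s9.png

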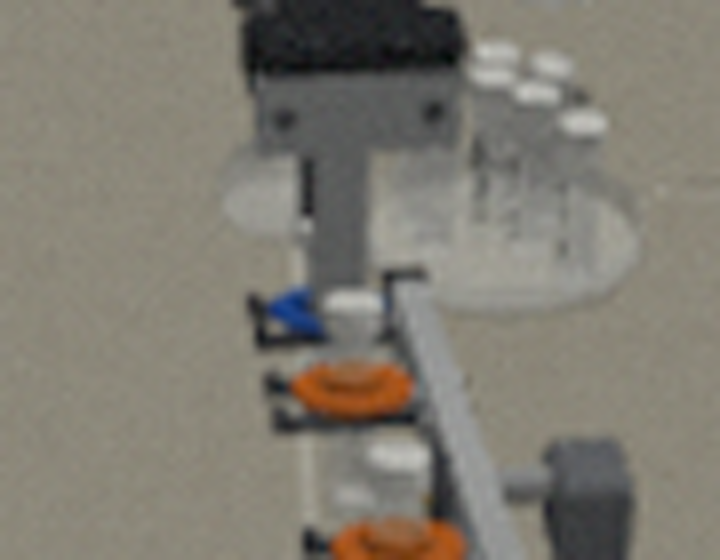

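>>> step_arm:
  steps:
    - {"x": 0, "y": 0, "z": -0.006, "ax": 0, "ay": 0, "az": 0, "claw": 0.05}
    - {"x": 0, "y": 0, "z": -0.01, "ax": 0, "ay": 0, "az": 0, "claw": 0.05}
    - {"x": 0, "y": 0, "z": -0.02, "ax": 0, "ay": 0, "az": 0, "claw": 0.05}
    - {"x": 0, "y": 0, "z": -0.03, "ax": 0, "ay": 0, "az": 0, "claw": 0.05}
    - {"x": 0, "y": 0, "z": -0.025, "ax": 0, "ay": 0, "az": 0, "claw": 0.05}

```text
time_s: 8.37
ee_pos: [0.5756, 0.1367, 0.2002]
eef_rot: [-3.14, -0.008, -3.067]
force: [0.9, -0.4, 0.5]
grip_width: 0.0501
```

Run:
```python
from edge import *
from go import rel
rel(.4662,-.2153,.2)
p,d=snap('side','s10',(285,170,405,270),6)
```

```text
t 8.37 pos [0.5756 0.1367 0.2002] F [ 0.93 -0.35  0.49] w 0.0501
shift mm [ 135.3 -342.9    1.8] turn deg [-0.08 -0.47  0.03]
```

View pics/s10.png

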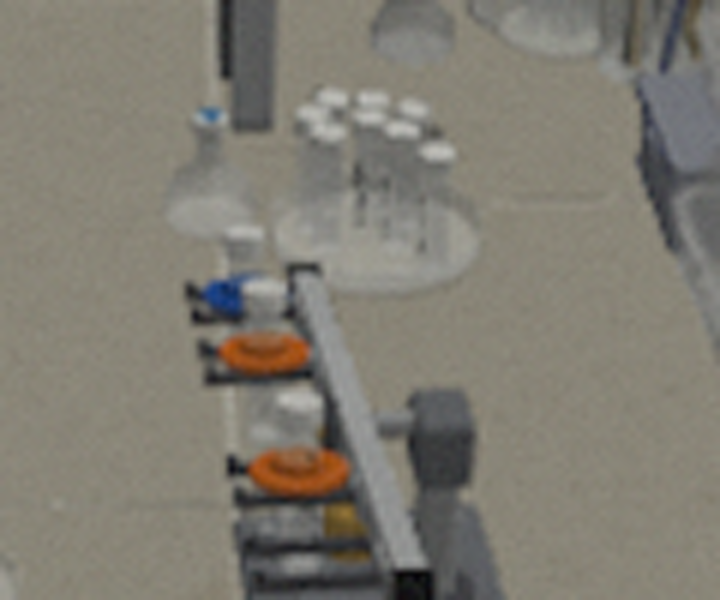

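>>> step_arm:
  steps:
    - {"x": 0.03, "y": 0, "z": -0.01, "ax": 0, "ay": -0.4, "az": 0, "claw": 0.06}
    - {"x": 0.038, "y": -0.01, "z": 0, "ax": 0, "ay": 0, "az": 0, "claw": 0.06}
    - {"x": 0.02, "y": -0.035, "z": 0, "ax": 0, "ay": 0, "az": 0, "claw": 0.06}
    - {"x": 0.01, "y": -0.039, "z": 0, "ax": 0, "ay": 0, "az": 0, "claw": 0.06}
    - {"x": 0.005, "y": -0.04, "z": 0, "ax": 0, "ay": 0, "az": 0, "claw": 0.06}

```text
time_s: 8.83
ee_pos: [0.4809, 0.0078, 0.2199]
eef_rot: [-3.142, 0.013, -3.059]
force: [1.8, 0.1, -0.2]
grip_width: 0.0598
```

>>> step_arm:
  steps:
    - {"x": 0, "y": -0.04, "z": 0, "ax": 0, "ay": 0, "az": 0, "claw": 0.06}
    - {"x": 0, "y": -0.04, "z": 0, "ax": 0, "ay": 0, "az": 0, "claw": 0.06}
    - {"x": 0, "y": -0.04, "z": 0, "ax": 0, "ay": 0, "az": 0, "claw": 0.06}
    - {"x": 0, "y": -0.03, "z": 0, "ax": 0, "ay": 0, "az": 0, "claw": 0.06}
    - {"x": 0, "y": -0.015, "z": 0, "ax": 0, "ay": 0, "az": 0, "claw": 0.06}

```text
time_s: 9.25
ee_pos: [0.4924, -0.1676, 0.2261]
eef_rot: [-3.138, 0.02, -3.06]
force: [0.2, 1.0, -0.5]
grip_width: 0.0597
```

Run:
```python
from edge import *
from go import rel
rel(.4662,-.2153,.12)
q,_=snap('top','t11',(230,180,380,290),5)
p,d=snap('side','s11')
p0=np.load('pics/side0.npz')['p']
print(span(p0,'b',(265,305,300,335)),span(p,'b',(265,305,300,335)))
vials(q,ORANGE,.124);vials(q,BLUE,.1)
```

```text
t 9.25 pos [ 0.4924 -0.1676  0.2261] F [ 0.22  0.99 -0.48] w 0.0597
shift mm [ 32.2 -45.  105.6] turn deg [-0.19  1.16  0.47]
[282.0625 318.5     17.625   12.25  ] [282.0625 318.5625  17.625   12.125 ]
px 308.0 222.7 r 8.4 collar [0.5819 0.0619] cap [0.5815 0.0687] 59.0 stand -0.0309 0.0649 capstand -0.0308 0.0717
px 362.0 219.0 r 8.6 collar [ 0.5932 -0.0641] cap [ 0.5928 -0.0589] 62.0 stand -0.0289 -0.0617 capstand -0.0289 -0.0565
px 591.0 239.5 r 6.1 collar [ 0.5527 -0.624 ] cap [ 0.5592 -0.6112] 24.0 stand -0.1106 -0.617 capstand -0.1032 -0.6047
px 277.4 225.7 r 8.1 collar [0.5765 0.1365] cap [0.5759 0.1442] 59.0 stand -0.0308 0.1397 capstand -0.0308 0.1474
```

View pics/t11.png

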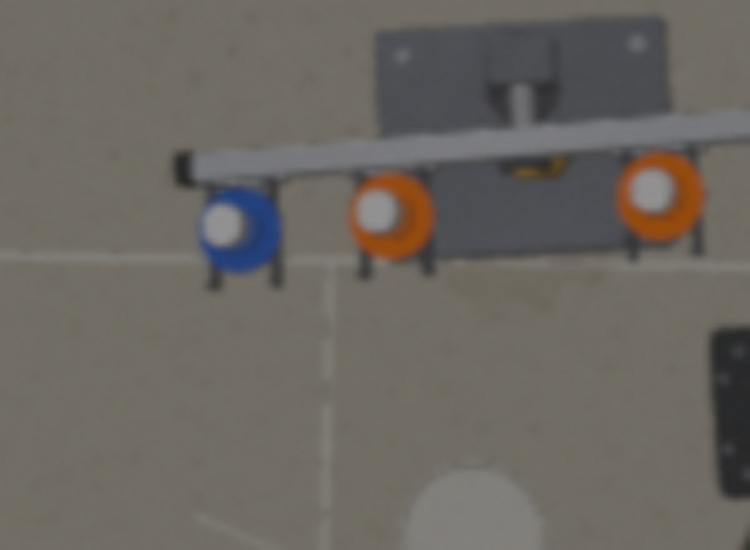

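>>> step_arm:
  steps:
    - {"x": 0.014, "y": -0.02, "z": 0.02, "ax": -0.2, "ay": 1.1, "az": 0.4, "claw": 0.06}
    - {"x": 0.01, "y": -0.014, "z": 0.02, "ax": 0, "ay": 0, "az": 0, "claw": 0.06}
    - {"x": 0.004, "y": -0.005, "z": 0.02, "ax": 0, "ay": 0, "az": 0, "claw": 0.06}
    - {"x": 0, "y": 0, "z": 0.015, "ax": 0, "ay": 0, "az": 0, "claw": 0.06}
    - {"x": 0, "y": 0, "z": 0.005, "ax": 0, "ay": 0, "az": 0, "claw": 0.06}

```text
time_s: 9.77
ee_pos: [0.4687, -0.2067, 0.1474]
eef_rot: [-3.139, 0.007, -3.066]
force: [-0.7, -0.3, -0.8]
grip_width: 0.0599
```

```bash
python3 go.py .4662 -.2153 .054
```

```text
t 9.77 pos [ 0.4687 -0.2067  0.1474] F [-0.67 -0.29 -0.75] w 0.0599
shift mm [ 3.8 -8.2 93.4] turn deg [-0.14  0.38  0.08]
```

>>> step_arm:
  steps:
    - {"x": 0.0035, "y": -0.0075, "z": 0.01, "ax": -0.1, "ay": 0.4, "az": 0, "claw": 0.06}
    - {"x": 0, "y": 0, "z": 0.015, "ax": 0, "ay": 0, "az": 0, "claw": 0.06}
    - {"x": 0, "y": 0, "z": 0.012, "ax": 0, "ay": 0, "az": 0, "claw": 0.06}
    - {"x": 0, "y": 0, "z": 0.007, "ax": 0, "ay": 0, "az": 0, "claw": 0.06}
    - {"x": 0, "y": 0, "z": 0.003, "ax": 0, "ay": 0, "az": 0, "claw": 0.06}

```text
time_s: 10.18
ee_pos: [0.4672, -0.2134, 0.1006]
eef_rot: [-3.139, 0.001, -3.062]
force: [-0.2, 0.0, 0.2]
grip_width: 0.0604
```

```bash
python3 go.py .4662 -.2153 .054
```

```text
t 10.18 pos [ 0.4672 -0.2134  0.1006] F [-0.19  0.    0.16] w 0.0604
shift mm [ 1.3 -1.7 46.6] turn deg [-0.13  0.08  0.31]
```

>>> step_arm:
  steps:
    - {"x": 0.0013, "y": -0.0017, "z": 0.01, "ax": -0.1, "ay": 0.1, "az": 0.3, "claw": 0.06}
    - {"x": 0, "y": 0, "z": 0.011, "ax": 0, "ay": 0, "az": 0, "claw": 0.06}
    - {"x": 0, "y": 0, "z": 0.01, "ax": 0, "ay": 0, "az": 0, "claw": 0.06}
    - {"x": 0, "y": 0, "z": 0.006, "ax": 0, "ay": 0, "az": 0, "claw": 0.06}
    - {"x": 0, "y": 0, "z": 0.002, "ax": 0, "ay": 0, "az": 0, "claw": 0.06}

```text
time_s: 10.6
ee_pos: [0.4669, -0.2155, 0.0592]
eef_rot: [-3.14, 0.001, -3.067]
force: [0.2, -0.8, 0.3]
grip_width: 0.0599
```

```bash
python3 go.py .4662 -.2153 .054
```

```text
t 10.6 pos [ 0.4669 -0.2155  0.0592] F [ 0.17 -0.8   0.34] w 0.0599
shift mm [0.7 0.3 5.2] turn deg [-0.09  0.06  0.03]
```

>>> step_arm:
  steps:
    - {"x": 0.0007, "y": 0.0003, "z": 0.003, "ax": -0.1, "ay": 0, "az": 0, "claw": 0.045}
    - {"x": 0, "y": 0, "z": 0.0015, "ax": 0, "ay": 0, "az": 0, "claw": 0.035}
    - {"x": 0, "y": 0, "z": 0, "ax": 0, "ay": 0, "az": 0, "claw": 0.028}
    - {"x": 0, "y": 0, "z": 0, "ax": 0, "ay": 0, "az": 0, "claw": 0.024}
    - {"x": 0, "y": 0, "z": 0, "ax": 0, "ay": 0, "az": 0, "claw": 0.015}

```text
time_s: 11.02
ee_pos: [0.4662, -0.2153, 0.0542]
eef_rot: [3.141, 0.001, -3.067]
force: [-0.2, -0.7, 0.0]
grip_width: 0.0305
```

>>> step_arm:
  steps:
    - {"x": 0, "y": 0, "z": 0, "ax": 0, "ay": 0, "az": 0, "claw": 0.015}
    - {"x": 0, "y": 0, "z": 0, "ax": 0, "ay": 0, "az": 0, "claw": 0.015}

```text
time_s: 11.18
ee_pos: [0.4664, -0.2154, 0.0547]
eef_rot: [-3.142, 0.002, -3.067]
force: [0.0, -0.1, -0.7]
grip_width: 0.019
```

Run:
```python
from go import *
rel(.4662,-.2153,.054)
snap('side','s12',(235,270,335,345),8)
```

```text
t 11.18 pos [ 0.4664 -0.2154  0.0547] F [ 0.   -0.1  -0.72] w 0.019
shift mm [0.2 0.1 0.7] turn deg [-0.    0.1   0.04]
```

View pics/s12.png

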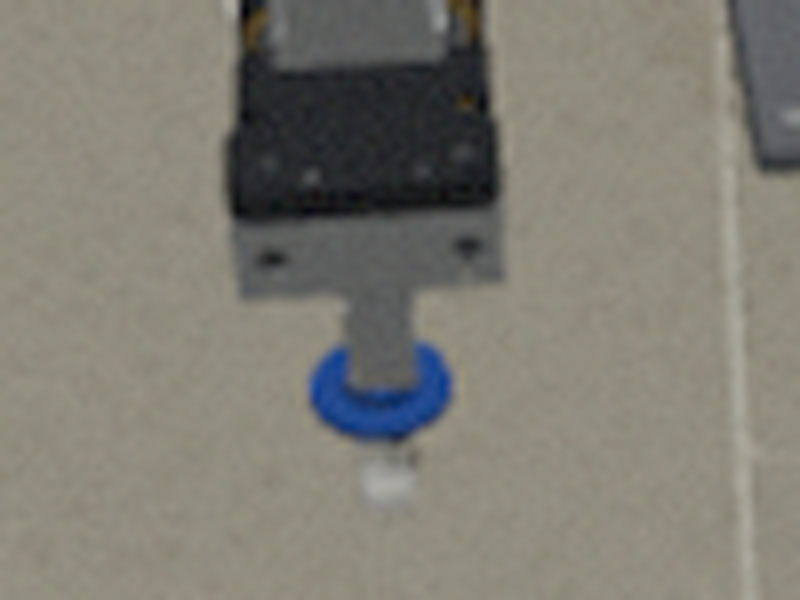

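>>> step_arm:
  steps:
    - {"x": 0, "y": 0, "z": -0.01, "ax": 0, "ay": 0, "az": 0, "claw": 0.015}
    - {"x": 0, "y": 0, "z": -0.025, "ax": 0, "ay": 0, "az": 0, "claw": 0.015}
    - {"x": 0, "y": 0, "z": -0.035, "ax": 0, "ay": 0, "az": 0, "claw": 0.015}
    - {"x": 0, "y": 0, "z": -0.035, "ax": 0, "ay": 0, "az": 0, "claw": 0.015}
    - {"x": 0, "y": 0, "z": -0.035, "ax": 0, "ay": 0, "az": 0, "claw": 0.015}

```text
time_s: 11.65
ee_pos: [0.463, -0.2137, 0.1957]
eef_rot: [3.134, -0.009, -3.067]
force: [0.6, -0.2, -0.0]
grip_width: 0.0194
```

>>> step_arm:
  steps:
    - {"x": 0, "y": 0, "z": -0.018, "ax": 0, "ay": 0, "az": 0, "claw": 0.015}
    - {"x": 0, "y": 0, "z": -0.005, "ax": 0, "ay": 0, "az": 0, "claw": 0.015}
    - {"x": 0, "y": 0, "z": 0, "ax": 0, "ay": 0, "az": 0, "claw": 0.015}

```text
time_s: 11.9
ee_pos: [0.4647, -0.2146, 0.2294]
eef_rot: [3.142, 0.002, -3.067]
force: [0.2, 0.4, -0.9]
grip_width: 0.0192
```

Run:
```python
from go import *
rel(.5979,-.1423,.235)
q,_=snap('top','t13',(340,180,460,270),6)
snap('side','s13',(285,210,405,310),6)
```

```text
t 11.9 pos [ 0.4647 -0.2146  0.2294] F [ 0.22  0.39 -0.86] w 0.0192
shift mm [-138.2   62.2   -5.3] turn deg [0.   0.09 0.04]
```

View pics/t13.png

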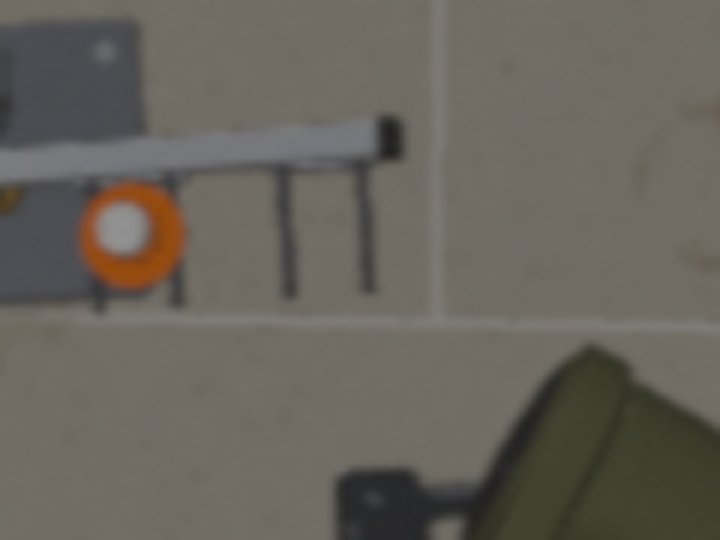

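View pics/s13.png

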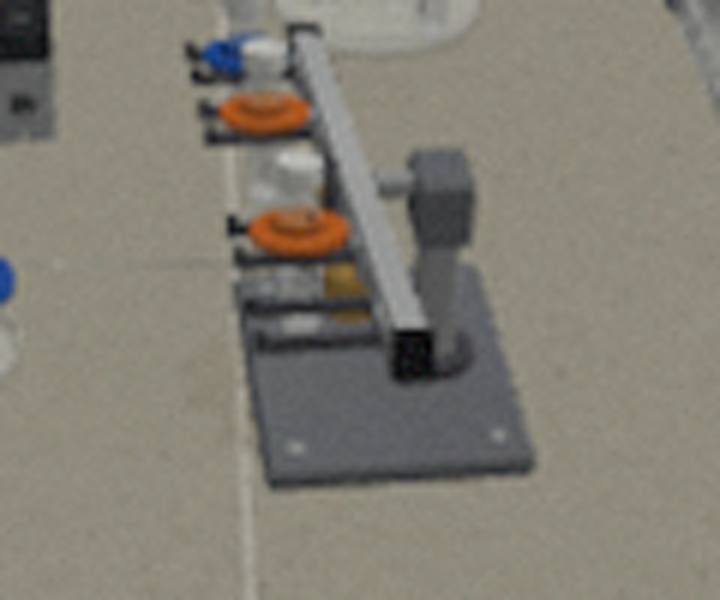

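Run:
```python
from vials import *
for a,b in(((290,297),(250,306)),((370,291),(263,341))):
    P,e=tri((340+a[0]/6,180+a[1]/6),(285+b[0]/6,210+b[1]/6-.9));w=P[:2]-c0;print(P.round(4),e,w@xv,w@yv)
for z in(.14,.15,.16):
    ws=[onz('top',340+x/6,180+y/6,z)[:2]-c0 for x,y in((290,297),(370,291))];print(z,[(w@xv,w@yv) for w in ws])
t=c0-.0305*xv-.137*yv;print(t)
```

```text
[ 0.569  -0.1259  0.1399] 0.00260568948350054 -0.05761930313826333 -0.12151078408142478
[ 0.5721 -0.1565  0.1457] 0.004171164780463834 -0.056771239372574216 -0.15224294217161166
0.14 [(np.float64(-0.058928956103917025), np.float64(-0.12143210727317937)), (np.float64(-0.05839849566732788), np.float64(-0.15271317725359843))]
0.15 [(np.float64(-0.05973398131329445), np.float64(-0.12060102908462611)), (np.float64(-0.059207231749572244), np.float64(-0.15166327016502992))]
0.16 [(np.float64(-0.06053900652267176), np.float64(-0.11976995089607288)), (np.float64(-0.06001596783181659), np.float64(-0.15061336307646137))]
[ 0.59718445 -0.13937595]
```

```bash
python3 go.py .5971 -.1389 .235
```

```text
t 12.0 pos [ 0.4643 -0.2144  0.2273] F [-0.1 -0.6 -1.8] w 0.0187
shift mm [-138.1   65.4   -7.7] turn deg [ 0.1  -0.06  0.04]
```

>>> step_arm:
  steps:
    - {"x": -0.015, "y": 0.007, "z": -0.005, "ax": 0, "ay": 0, "az": 0, "claw": 0.015}
    - {"x": -0.025, "y": 0.012, "z": 0, "ax": 0, "ay": 0, "az": 0, "claw": 0.015}
    - {"x": -0.025, "y": 0.012, "z": 0, "ax": 0, "ay": 0, "az": 0, "claw": 0.015}
    - {"x": -0.025, "y": 0.012, "z": 0, "ax": 0, "ay": 0, "az": 0, "claw": 0.015}
    - {"x": -0.018, "y": 0.009, "z": 0, "ax": 0, "ay": 0, "az": 0, "claw": 0.015}

```text
time_s: 12.42
ee_pos: [0.5674, -0.1535, 0.2235]
eef_rot: [3.135, -0.013, -3.072]
force: [-0.0, -0.6, -0.1]
grip_width: 0.0192
```

>>> step_arm:
  steps:
    - {"x": -0.008, "y": 0.004, "z": 0, "ax": 0, "ay": 0, "az": 0, "claw": 0.015}
    - {"x": -0.002, "y": 0.001, "z": 0, "ax": 0, "ay": 0, "az": 0, "claw": 0.015}
    - {"x": 0, "y": 0, "z": 0, "ax": 0, "ay": 0, "az": 0, "claw": 0.015}

```text
time_s: 12.67
ee_pos: [0.5779, -0.1451, 0.2172]
eef_rot: [3.131, -0.021, -3.069]
force: [-0.8, -0.4, -0.5]
grip_width: 0.0191
```

```bash
python3 go.py .5971 -.1389 .235
```

```text
t 12.67 pos [ 0.5779 -0.1451  0.2172] F [-0.78 -0.37 -0.46] w 0.0191
shift mm [-19.2   5.  -18.2] turn deg [ 0.6  -1.2  -0.09]
```

>>> step_arm:
  steps:
    - {"x": -0.004, "y": 0.002, "z": -0.012, "ax": 0.6, "ay": -1.2, "az": 0, "claw": 0.015}
    - {"x": -0.006, "y": 0.001, "z": -0.004, "ax": 0, "ay": 0, "az": 0, "claw": 0.015}
    - {"x": -0.004, "y": 0, "z": 0, "ax": 0, "ay": 0, "az": 0, "claw": 0.015}
    - {"x": -0.001, "y": 0, "z": 0, "ax": 0, "ay": 0, "az": 0, "claw": 0.015}

```text
time_s: 13.0
ee_pos: [0.592, -0.1429, 0.2347]
eef_rot: [-3.14, 0.002, -3.072]
force: [0.3, 0.9, -0.2]
grip_width: 0.0191
```

```bash
python3 go.py .5971 -.1389 .225
```

```text
t 13.0 pos [ 0.592  -0.1429  0.2347] F [ 0.33  0.9  -0.2 ] w 0.0191
shift mm [-5.4  3.6  9.7] turn deg [-0.06  0.09 -0.23]
```

>>> step_arm:
  steps:
    - {"x": -0.0035, "y": 0.0025, "z": 0, "ax": 0, "ay": 0, "az": -0.2, "claw": 0.015}
    - {"x": -0.0015, "y": 0.001, "z": 0.002, "ax": 0, "ay": 0, "az": 0, "claw": 0.015}
    - {"x": 0, "y": 0, "z": 0, "ax": 0, "ay": 0, "az": 0, "claw": 0.015}

```text
time_s: 13.25
ee_pos: [0.5971, -0.1394, 0.2332]
eef_rot: [-3.14, 0.003, -3.069]
force: [0.7, -0.4, 0.1]
grip_width: 0.0192
```

```bash
python3 go.py .5971 -.1389 .215
```

```text
t 13.25 pos [ 0.5971 -0.1394  0.2332] F [ 0.71 -0.43  0.07] w 0.0192
shift mm [ 0.   0.6 18.2] turn deg [-0.09  0.15 -0.07]
```

>>> step_arm:
  steps:
    - {"x": 0, "y": 0.0005, "z": 0.007, "ax": -0.1, "ay": 0.1, "az": 0, "claw": 0.015}
    - {"x": 0, "y": 0, "z": 0.008, "ax": 0, "ay": 0, "az": 0, "claw": 0.015}
    - {"x": 0, "y": 0, "z": 0.008, "ax": 0, "ay": 0, "az": 0, "claw": 0.015}
    - {"x": 0, "y": 0, "z": 0.006, "ax": 0, "ay": 0, "az": 0, "claw": 0.015}
    - {"x": 0, "y": 0, "z": 0.003, "ax": 0, "ay": 0, "az": 0, "claw": 0.015}

```text
time_s: 13.67
ee_pos: [0.5966, -0.1389, 0.1973]
eef_rot: [3.141, -0.0, -3.069]
force: [0.9, 0.1, -0.3]
grip_width: 0.0189
```

Run:
```python
from go import *
rel(.5971,-.1389,.18)
snap('side','s14',(285,190,405,290),6)
```

```text
t 13.67 pos [ 0.5966 -0.1389  0.1973] F [ 0.87  0.14 -0.27] w 0.0189
shift mm [-0.5 -0.1 17.3] turn deg [ 0.04 -0.02 -0.07]
```

View pics/s14.png

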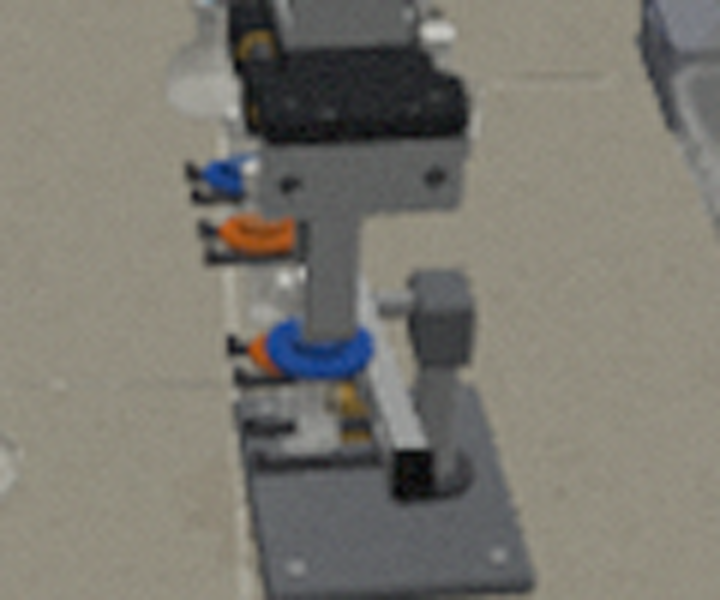

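>>> step_arm:
  steps:
    - {"x": -0.0005, "y": 0, "z": 0.005, "ax": 0, "ay": 0, "az": 0, "claw": 0.015}
    - {"x": 0, "y": 0, "z": 0.006, "ax": 0, "ay": 0, "az": 0, "claw": 0.015}
    - {"x": 0, "y": 0, "z": 0.006, "ax": 0, "ay": 0, "az": 0, "claw": 0.015}
    - {"x": 0, "y": 0, "z": 0.004, "ax": 0, "ay": 0, "az": 0, "claw": 0.015}
    - {"x": 0, "y": 0, "z": 0.002, "ax": 0, "ay": 0, "az": 0, "claw": 0.015}

```text
time_s: 14.13
ee_pos: [0.5971, -0.1389, 0.1717]
eef_rot: [3.141, -0.001, -3.069]
force: [0.0, 1.0, 0.9]
grip_width: 0.0194
```

Run:
```python
from go import *
rel(.5971,-.1389,.17)
snap('side','s15',(285,190,405,290),6)
```

```text
t 14.13 pos [ 0.5971 -0.1389  0.1717] F [0.01 0.99 0.86] w 0.0194
shift mm [-0.  -0.   1.7] turn deg [ 0.04 -0.04 -0.07]
```

View pics/s15.png

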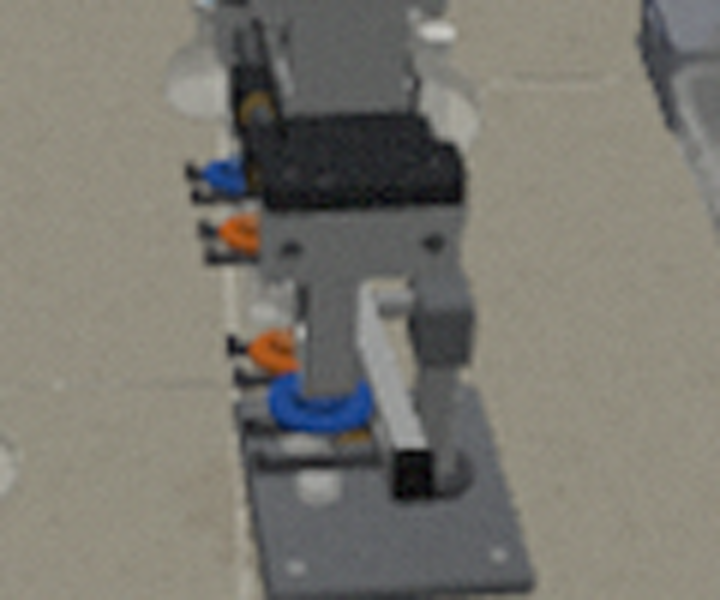

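>>> step_arm:
  steps:
    - {"x": 0, "y": 0, "z": 0.003, "ax": 0, "ay": 0, "az": 0, "claw": 0.015}
    - {"x": 0, "y": 0, "z": 0.003, "ax": 0, "ay": 0, "az": 0, "claw": 0.015}
    - {"x": 0, "y": 0, "z": 0.003, "ax": 0, "ay": 0, "az": 0, "claw": 0.015}
    - {"x": 0, "y": -0.0003, "z": 0.002, "ax": 0, "ay": 0, "az": 0, "claw": 0.015}
    - {"x": 0, "y": -0.0003, "z": 0.002, "ax": 0, "ay": 0, "az": 0, "claw": 0.015}

```text
time_s: 14.6
ee_pos: [0.5974, -0.1395, 0.158]
eef_rot: [3.141, 0.0, -3.069]
force: [0.6, 0.2, 0.1]
grip_width: 0.0191
```

Run:
```python
from go import *
rel(.5979,-.1418,.134)
snap('side','s16',(285,190,405,290),6)
```

```text
t 14.6 pos [ 0.5974 -0.1395  0.158 ] F [0.64 0.23 0.07] w 0.0191
shift mm [-0.4 -2.3 24. ] turn deg [ 0.03  0.01 -0.07]
```

View pics/s16.png

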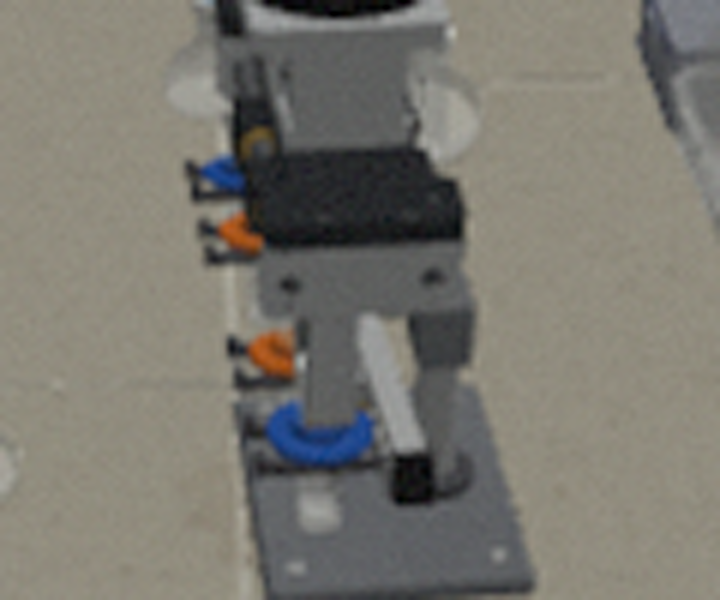

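>>> step_arm:
  steps:
    - {"x": 0, "y": -0.0003, "z": 0.002, "ax": 0, "ay": 0, "az": 0, "claw": 0.015}
    - {"x": 0, "y": -0.0003, "z": 0.002, "ax": 0, "ay": 0, "az": 0, "claw": 0.015}
    - {"x": 0, "y": -0.0003, "z": 0.002, "ax": 0, "ay": 0, "az": 0, "claw": 0.015}
    - {"x": 0, "y": -0.0003, "z": 0.002, "ax": 0, "ay": 0, "az": 0, "claw": 0.015}
    - {"x": 0, "y": 0, "z": 0.001, "ax": 0, "ay": 0, "az": 0, "claw": 0.015}

```text
time_s: 15.07
ee_pos: [0.5974, -0.141, 0.148]
eef_rot: [3.141, 0.0, -3.069]
force: [0.4, 0.6, -1.0]
grip_width: 0.0191
```

Run:
```python
from go import *
rel(.5979,-.1418,.134)
snap('side','s17',(285,190,405,290),6)
```

```text
t 15.07 pos [ 0.5974 -0.141   0.148 ] F [ 0.45  0.58 -0.96] w 0.0191
shift mm [-0.4 -0.9 14. ] turn deg [ 0.02  0.01 -0.07]
```

View pics/s17.png

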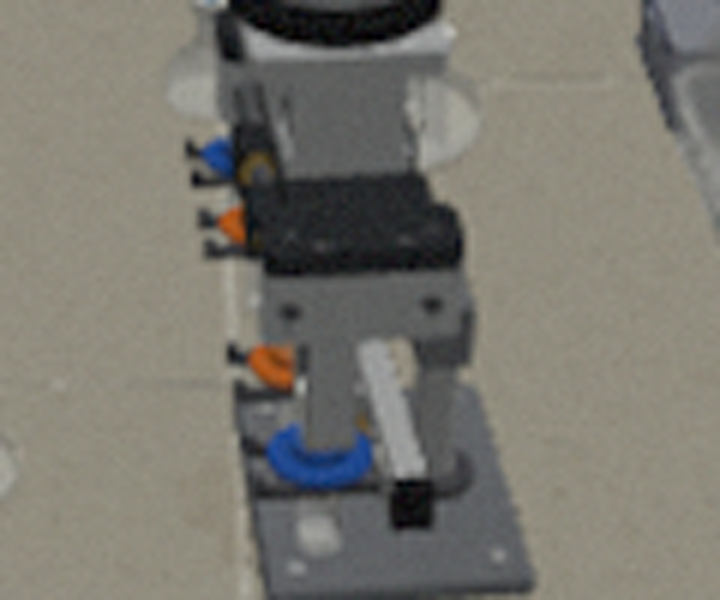

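>>> step_arm:
  steps:
    - {"x": 0, "y": -0.0002, "z": 0.002, "ax": 0, "ay": 0, "az": 0, "claw": 0.015}
    - {"x": 0, "y": -0.0002, "z": 0.0025, "ax": 0, "ay": 0, "az": 0, "claw": 0.015}
    - {"x": 0, "y": -0.0002, "z": 0.0025, "ax": 0, "ay": 0, "az": 0, "claw": 0.015}
    - {"x": 0, "y": 0, "z": 0.0025, "ax": 0, "ay": 0, "az": 0, "claw": 0.015}
    - {"x": 0, "y": 0, "z": 0.0015, "ax": 0, "ay": 0, "az": 0, "claw": 0.015}

```text
time_s: 15.53
ee_pos: [0.5976, -0.1416, 0.1362]
eef_rot: [3.141, 0.001, -3.069]
force: [0.5, -1.2, -0.1]
grip_width: 0.0192
```

>>> step_arm:
  steps:
    - {"x": 0, "y": 0, "z": 0.001, "ax": 0, "ay": 0, "az": 0, "claw": 0.015}
    - {"x": 0, "y": 0, "z": 0, "ax": 0, "ay": 0, "az": 0, "claw": 0.015}

```text
time_s: 15.7
ee_pos: [0.5975, -0.1417, 0.1346]
eef_rot: [3.141, 0.0, -3.069]
force: [0.0, 0.8, -0.3]
grip_width: 0.0191
```

Run:
```python
from go import *
rel(.5979,-.1418,.134)
snap('side','s18',(285,190,405,290),6)
```

```text
t 15.7 pos [ 0.5975 -0.1417  0.1346] F [ 0.05  0.77 -0.26] w 0.0191
shift mm [-0.4 -0.2  0.6] turn deg [ 0.02  0.01 -0.07]
```

View pics/s18.png

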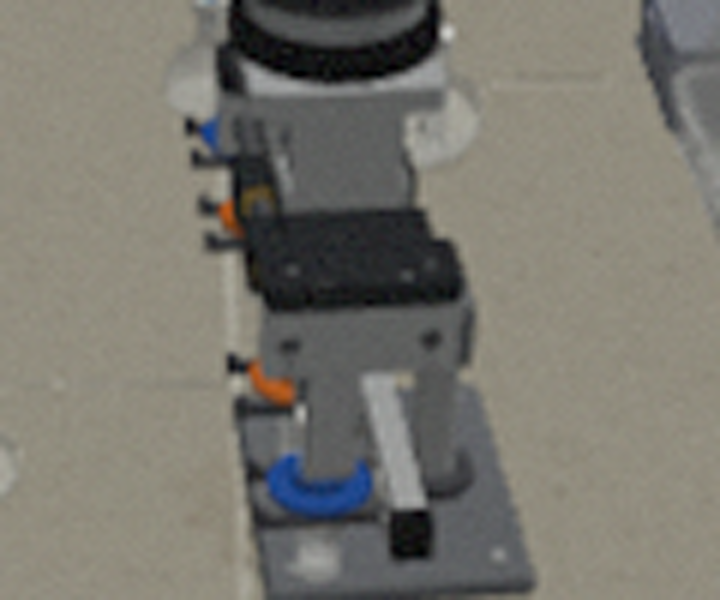

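>>> step_arm:
  steps:
    - {"x": 0, "y": 0, "z": 0.0012, "ax": 0, "ay": 0, "az": 0, "claw": 0.015}
    - {"x": 0, "y": 0, "z": 0.0005, "ax": 0, "ay": 0, "az": 0, "claw": 0.015}
    - {"x": 0, "y": 0, "z": 0, "ax": 0, "ay": 0, "az": 0, "claw": 0.022}
    - {"x": 0, "y": 0, "z": 0, "ax": 0, "ay": 0, "az": 0, "claw": 0.026}
    - {"x": 0, "y": 0, "z": 0, "ax": 0, "ay": 0, "az": 0, "claw": 0.035}

```text
time_s: 16.17
ee_pos: [0.5977, -0.1416, 0.1332]
eef_rot: [3.141, 0.001, -3.069]
force: [0.2, 1.0, -0.6]
grip_width: 0.0297
```

>>> step_arm:
  steps:
    - {"x": 0, "y": 0, "z": 0, "ax": 0, "ay": 0, "az": 0, "claw": 0.045}
    - {"x": 0, "y": 0, "z": 0, "ax": 0, "ay": 0, "az": 0, "claw": 0.05}
    - {"x": 0, "y": 0, "z": 0, "ax": 0, "ay": 0, "az": 0, "claw": 0.05}

```text
time_s: 16.42
ee_pos: [0.5977, -0.1416, 0.1333]
eef_rot: [3.141, 0.001, -3.069]
force: [0.6, 0.4, -0.4]
grip_width: 0.0486
```

Run:
```python
from go import *
rel(.5979,-.1418,.134)
snap('side','s19',(285,190,405,290),6)
```

```text
t 16.42 pos [ 0.5977 -0.1416  0.1333] F [ 0.61  0.39 -0.41] w 0.0486
shift mm [-0.2 -0.2 -0.7] turn deg [ 0.01  0.05 -0.07]
```

View pics/s19.png

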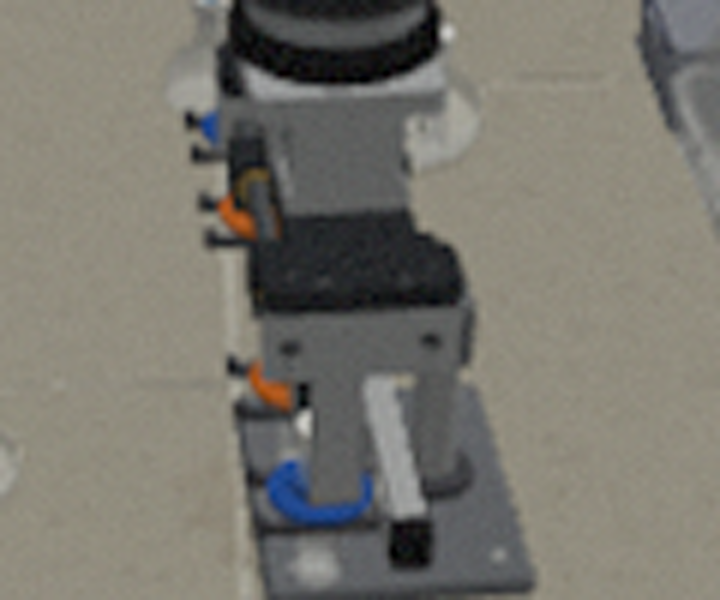

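>>> step_arm:
  steps:
    - {"x": 0, "y": 0, "z": -0.006, "ax": 0, "ay": 0, "az": 0, "claw": 0.05}
    - {"x": 0, "y": 0, "z": -0.01, "ax": 0, "ay": 0, "az": 0, "claw": 0.05}
    - {"x": 0, "y": 0, "z": -0.02, "ax": 0, "ay": 0, "az": 0, "claw": 0.05}
    - {"x": 0, "y": 0, "z": -0.03, "ax": 0, "ay": 0, "az": 0, "claw": 0.05}
    - {"x": 0, "y": 0, "z": -0.03, "ax": 0, "ay": 0, "az": 0, "claw": 0.05}

```text
time_s: 16.88
ee_pos: [0.5955, -0.141, 0.229]
eef_rot: [3.138, -0.009, -3.069]
force: [1.1, -0.9, 0.5]
grip_width: 0.0501
```

>>> step_arm:
  steps:
    - {"x": 0.03, "y": -0.01, "z": -0.01, "ax": 0, "ay": 0, "az": 0, "claw": 0.05}
    - {"x": 0.04, "y": -0.01, "z": 0, "ax": 0, "ay": 0, "az": 0, "claw": 0.05}
    - {"x": 0.035, "y": -0.02, "z": 0, "ax": 0, "ay": 0, "az": 0, "claw": 0.05}
    - {"x": 0.03, "y": -0.02, "z": 0, "ax": 0, "ay": 0, "az": 0, "claw": 0.05}
    - {"x": 0.01, "y": -0.01, "z": 0, "ax": 0, "ay": 0, "az": 0, "claw": 0.05}

```text
time_s: 17.3
ee_pos: [0.4545, -0.2218, 0.2519]
eef_rot: [-3.138, 0.006, -3.063]
force: [0.9, -0.8, 0.9]
grip_width: 0.0497
```

>>> step_arm:
  steps:
    - {"x": 0, "y": 0, "z": 0, "ax": 0, "ay": 0, "az": 0, "claw": 0.05}
    - {"x": 0, "y": 0, "z": 0, "ax": 0, "ay": 0, "az": 0, "claw": 0.05}
    - {"x": 0, "y": 0, "z": 0, "ax": 0, "ay": 0, "az": 0, "claw": 0.05}

```text
time_s: 17.55
ee_pos: [0.4533, -0.2236, 0.2553]
eef_rot: [-3.136, 0.009, -3.067]
force: [0.3, 0.1, -0.9]
grip_width: 0.0497
```

Run:
```python
from edge import *
from go import rel
rel(.5979,-.1418,.134)
p,_=snap('top','t20',(240,180,440,330),4);snap('side','s20',(255,170,405,290),5)
vials(p,ORANGE,.124);vials(p,BLUE,.124)
```

```text
t 17.55 pos [ 0.4533 -0.2236  0.2553] F [ 0.26  0.09 -0.9 ] w 0.0497
shift mm [-149.2   71.5  122.3] turn deg [-0.34  0.53  0.03]
px 308.0 222.1 r 8.5 collar [0.5831 0.0629] cap [0.583  0.0627] 59.0 stand -0.0297 0.0658 capstand -0.0298 0.0655
px 362.9 219.0 r 8.5 collar [ 0.5923 -0.066 ] cap [ 0.5923 -0.0663] 64.0 stand -0.03 -0.0635 capstand -0.0299 -0.0637
px 276.2 224.6 r 8.2 collar [0.5768 0.1379] cap [0.577  0.1379] 61.0 stand -0.0304 0.141 capstand -0.0302 0.141
px 394.5 217.9 r 8.3 collar [ 0.5968 -0.1411] cap [ 0.5968 -0.1409] 64.0 stand -0.031 -0.1387 capstand -0.031 -0.1385
```

View pics/t20.png

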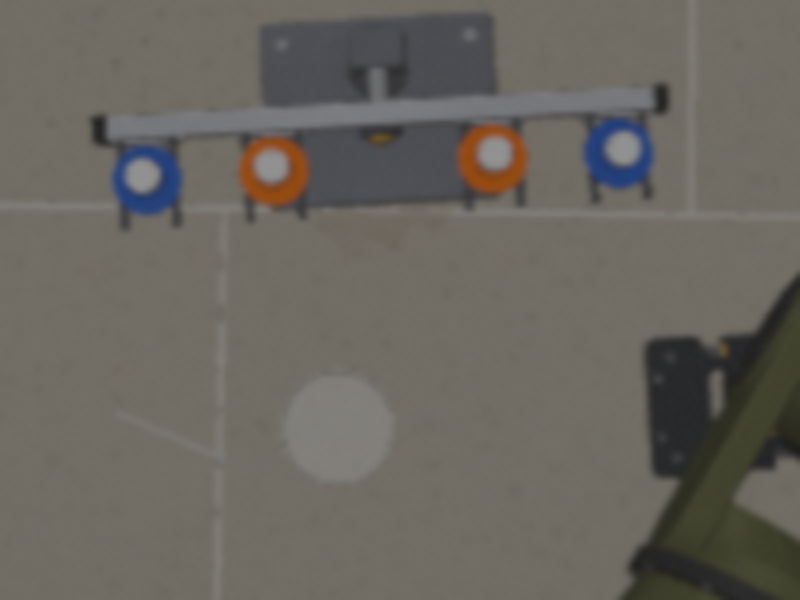

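View pics/s20.png

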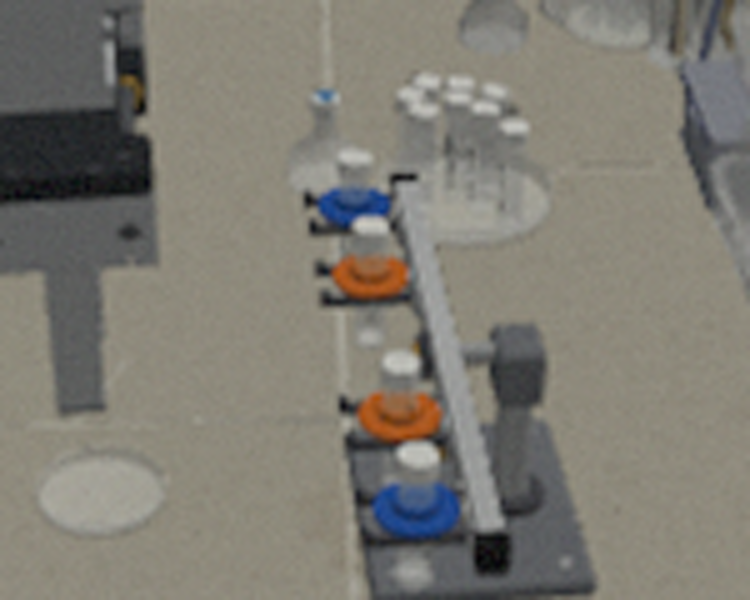

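>>> step_arm:
  steps:
    - {"x": 0, "y": 0, "z": 0, "ax": 0, "ay": 0, "az": 0, "claw": 0.05}
    - {"x": 0, "y": 0, "z": 0, "ax": 0, "ay": 0, "az": 0, "claw": 0.05}
    - {"x": 0, "y": 0, "z": 0, "ax": 0, "ay": 0, "az": 0, "claw": 0.05}
    - {"x": 0, "y": 0, "z": 0, "ax": 0, "ay": 0, "az": 0, "claw": 0.05}
    - {"x": 0, "y": 0, "z": 0, "ax": 0, "ay": 0, "az": 0, "claw": 0.05}

```text
time_s: 18.07
ee_pos: [0.4554, -0.2211, 0.2539]
eef_rot: [-3.137, 0.007, -3.062]
force: [0.1, -0.1, 0.4]
grip_width: 0.0499
```

>>> step_arm:
  steps:
    - {"x": 0, "y": 0, "z": 0, "ax": 0, "ay": 0, "az": 0, "claw": 0.05}
    - {"x": 0, "y": 0, "z": 0, "ax": 0, "ay": 0, "az": 0, "claw": 0.05}
    - {"x": 0, "y": 0, "z": 0, "ax": 0, "ay": 0, "az": 0, "claw": 0.05}
    - {"x": 0, "y": 0, "z": 0, "ax": 0, "ay": 0, "az": 0, "claw": 0.05}
    - {"x": 0, "y": 0, "z": 0, "ax": 0, "ay": 0, "az": 0, "claw": 0.05}

```text
time_s: 18.48
ee_pos: [0.4555, -0.221, 0.2537]
eef_rot: [-3.138, 0.007, -3.062]
force: [1.2, 0.3, 0.6]
grip_width: 0.0499
```

Run:
```python
from edge import *
from station import ticket
p,_=snap('top','t21')
vials(p,ORANGE,.124);vials(p,BLUE,.124)
p0=np.load('pics/top0.npz')['p']
for n,(x,y,X,Y) in dict(dish=(305,268,345,305),beaker=(470,195,520,240),flask=(172,218,205,246)).items():
    print(n,np.abs(p[y:Y,x:X].astype(int)-p0[y:Y,x:X]).mean())
```

```text
px 308.0 222.1 r 8.5 collar [0.5831 0.063 ] cap [0.583  0.0627] 59.0 stand -0.0297 0.0658 capstand -0.0298 0.0655
px 362.9 219.0 r 8.5 collar [ 0.5923 -0.066 ] cap [ 0.5923 -0.0663] 64.0 stand -0.03 -0.0635 capstand -0.0299 -0.0637
px 276.2 224.6 r 8.2 collar [0.5768 0.1379] cap [0.577  0.1379] 61.0 stand -0.0304 0.141 capstand -0.0302 0.141
px 394.0 218.0 r 8.5 collar [ 0.5969 -0.141 ] cap [ 0.597  -0.1409] 63.0 stand -0.0309 -0.1386 capstand -0.0308 -0.1385
dish 5.448198198198198
beaker 5.286222222222222
flask 5.363275613275613
```

```bash
python3 -c "
from station import ticket
print(ticket.hand_in())"
```

```text
the job is handed in; nothing more can be done
None
```

I hung both blue-collared vials, the left one first and then the right one, and handed the job in after about 18.5 s. I lowered each vial with the bar as it tilted, and the end-of-call force readings stayed within about 2 N, near the sensor noise.

**Rack:** In the last pictures both blue collars lie between prong tips and bar, about 31 mm ahead of the bar's centre line and 141 mm left and 139 mm right of the pivot. Both orange vials are where they started, to within about 1 mm. The caps sit directly over their collars, so the bar is level, and it was still in two checks about 1 s apart.

**Bystanders:** The dish, flask and beaker look unmoved. The pixel difference from the first picture is about 5 grey levels in all three regions. I took that as image noise without comparing it to an empty patch of bench.

**Disagreements:** The side camera's calibration was off by about 0.5 to 1 pixel against the top view, within the stated tolerance. One early move overshot by about 10 mm, clear of everything, and I corrected it before grasping. The first move call was refused because its rows left out some fields. No other check failed.

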